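# Load a filter disc into the middle slot of a cassette

### The arm

A 6-joint arm with a two-finger parallel gripper is mounted at the origin on a cart in front of the work surface, level with it; the furniture and walls round the work are solid. World frame = base frame: x ahead of the robot, y to its left, z up, the work surface at z = 0. Lengths are in mm, angles in rad, forces in N, time in s.
With the tool pointing down it reaches from about 400 to 925 mm from the base axis. Payload 12.5 kg.
Tool frame: the origin (TCP) lies on the centre line of the jaws, within the pads' length; the fingertips stand 19 mm ahead of it and the grasp point (between the pads) is the TCP; y points along the fingers, x is the direction in which the jaws open and shut, and the axes are right-handed (so a half turn about y gives the same grasp; the last joint's range is limited). The gripper opens to 95 mm and grips with 3 to 60 N. Pads are 20 mm wide; open, the fingers measure 119 mm over their backs; the gripper's body (75 mm by 180 mm) begins 59 mm behind the grasp point.
Start: joints at [-1.332, 0.491, 1.559, -0, 1.092, -0.106], TCP at [211.278, -588.223, 233.661] pointing down, gripper open.
Joint ranges: [-3.1, 3.1], [-0.84, 2.19], [0.05, 2.79], [-1.13, 4.28], [0.06, 2.93], [-2.69, 2.69]. Speed limits (rad/s): [2.22, 2.22, 2.79, 3.14, 3.14, 3.14].

### API

Orientations are given as [roll, pitch, yaw] about the fixed x, y, z axes, in that order (R = Rz(yaw) Ry(pitch) Rx(roll)).
In Python, from cell import env gives the robot as it stands. The module is installed in compiled form; this text tells all that it offers.
- The arm moves only by the tool move_arm, never from a script. Its argument "rows" is a list of rows, each an object of numbers: "tx", "ty", "tz": the shift along the tool's x, y, z in cm; "rx", "ry", "rz": the turn, a rotation vector about the tool's x, y, z in rad; "grip": the opening in per cent of the stroke, from 0 (shut) to 100 (fully open). In form: [{"tx": .., "ty": .., "tz": .., "rx": .., "ry": .., "rz": .., "grip": ..}, ...]. A call has 1 to 10 rows; each row shifts and turns the commanded pose from where the row before left it, along the tool's axes as they then stand; what a row does not reach is not made up. A row lasts 1/12 s, in which the tool goes at most 41.7 mm and 7.16 degrees, less where a joint would pass 70% of its speed; a pose out of reach is approached as far as the arm can. A call is refused whole if a number of a shift passes 4.17 or a number of a turn 0.125, either way. A call with a gripper value outside its range is refused whole. The fingers move at their own pace and stop on an object; the grip force is fixed at half the most. Time passes only in rows, so rows that do not move let the fingers close. It gives the time, the measured TCP pose, the force and the opening at its end, in the units of the state.
- env.state(): the state, without advancing time (a new reading comes with each control period).
- env.read_camera(name): name is "scene" or "top" or "wrist"; returns (picture, depth): 480x640x3 uint8, blue, green, red; 480x640 float32, mm along the optical axis (not along the pixel's ray), 0 where there is no reading.
- env.calibration(name): a dict with "vertical_fov" (degrees; the focal length in pixels is half the picture's height over the tangent of half this angle, whatever the lens; pixels are square), "cx", "cy" (the principal point, pixels), "dist" ([k1, k2, p1, p2, k3] as OpenCV has them; the pictures are not rectified), "eye" and "rotation" of the camera in the world. Camera axes: x right, y up, looking along -z (the intrinsics and any distortion apply to the point x, -y, -z); pixel columns grow to the right and rows downward; lengths in mm; the calibration is good to about 2 mm. A picture is of the moment at which its call begins: read the wrist's pose just before it. calibration takes no time and is no camera call; for the wrist camera it gives the pose at the moment of the call.
- env.job_done(): hands the job in, once; it reports no verdict.
The state is a dict: "t": time; "joints": joint angles; "qvel": joint speeds; "tau": joint torques, N m; "eef_pos": TCP position; "tcp_rot": TCP orientation; "ft_force": force on the tool from outside, world axes, zero at the start; "moment": the same for the moment, N m; "opening": opening from 0.0 (shut) to 1.0 (fully open).
Only numpy, scipy, OpenCV 4.12 (cv2) and the standard library are available. Lean on these libraries where they do the work, as an engineer would, in place of code of your own. Each camera call takes 0.05 s, during which the arm holds its last target.

### The job

Pull the amber filter disc straight out of its dock, set it down flat on the round rest and let go, then take it again by its handle, lift it and slide it into the middle slot of the cassette, just above the stored blue disc, until it clicks past the sprung rollers and is fully home. Leave the disc free in the slot; keep the blue disc in its slot and do not disturb the vial, power sensor, lens tube and slide box.

Things in the scene. Friction and masses are not known exactly. Their poses are not given: they have to be found in the camera images.
- filter_disc: Amber filter in a dark frame, 60 g: flat disc 5 mm thick, edge a regular octagon 56 mm across flats, with an aluminium handle bar on its rim. Origin: centre of the underside; z up; x points away from the handle. Its flats at y = +-28 mm are parallel and 23 mm long, to grip across (56 mm). At the start it lies level in the dock, its axes along the dock's (within 1 mm).
- handle (a point): Grip point on the amber disc's handle bar, at disc frame (-41, 0, 6) mm. The bar is 12 mm wide (along the disc's y) and 12 mm high (z = 0 to 12 mm from the disc's underside) and reaches from 28 to 52 mm from the disc's centre.
- dock: Fixed grey drying dock with a blue roof, 50 mm high. Origin on the bench under the docked disc's centre; its x axis is the direction in which the disc is pulled out. A block 38 x 24 mm (x by y) carries the disc's underside at z = 30 mm; the disc's flats overhang it by 16 mm on either side.
- tunnel (a point): Mouth of the dock's closed tunnel that holds the disc's handle: it runs from here 24 mm to -x of the dock, 16 mm wide and 15.5 mm high inside (z = 29.5 to 45 mm), 28 mm wide outside. The handle cannot be gripped or lifted in it: the disc must be drawn 24 mm or more along the dock's +x before it is lifted.
- rest_top (a point): Centre of the top of the fixed round rest (rubber pad 40 mm in diameter, 30 mm above the bench, on a thin stem with a foot 60 mm in diameter and 6 mm high). The disc laid on it overhangs all round, so that its handle can be gripped there.
- cassette: Fixed aluminium cassette, three level slots between white lips; its height differs each time. Origin: base underside, below the centre of discs that are home; x: direction of insertion (mouth on -x). Slot floors at z = 16, 40, 64 mm; slots 8 mm high, 59 mm wide; lips reach in to y = +-20 mm, rounded noses begin at x = -13 mm. Overall x -25 to 37 mm, y -49 to 49 mm, top 88 mm.
- middle_slot (a point): Where the origin of a disc lies when it is home in the middle slot: centre, on the slot's floor (cassette frame (0, 0, 40) mm, axes as the cassette's). The back stop is 28.4 mm beyond it.
- rollers (a point): Midway between two upright brass rollers in front of the slots (cassette frame (-18.7, 0, 40) mm), 8 mm in diameter, axes 54 mm apart, sprung: a disc must push them apart along y, which takes a push of about 8 N. When the disc is about 7 mm from home its flats have passed, and the rollers close behind it and press it home.
- stored_disc: Same disc with blue glass, loose, home in the lowest slot of the cassette, its handle sticking out towards -x of the cassette; the handle's top is 12 mm below the middle slot's floor. To be left there.
- vial: Bystander: upright glass vial with a white cap, 27 mm in diameter, 57 mm high, origin under its centre.
- power_sensor: Bystander: black round sensor puck with a pale ring on top, 48 mm in diameter, 18 mm high, origin under its centre.
- lens_tube: Bystander: black lens tube, 30 mm in diameter, 25 mm high, origin under its centre.
- slide_box: Bystander: pale lidded box of microscope slides, 34 x 82 x 33 mm, origin under its centre.

How it is judged (in metres and radians):
On the way, in this order (a step that is already met when the one before it is completed fails the run):
1. the amber disc lies flat on the round rest, let go (horizontal distance between filter_disc and rest_top below 0.018 m and z of filter_disc in the frame of rest_top between -0.003 and 0.004 m and angle between filter_disc's own z axis and vertical below 0.1 rad and contact force between the fingers and filter_disc below 0.1 N), for 0.2 s.
2. the amber disc is lifted off the rest, held by its handle (z of filter_disc in the frame of rest_top above 0.006 m and horizontal distance between the grasp point and handle below 0.025 m and contact force between the fingers and filter_disc above 0.5 N), for 0.1 s.
At the end, for the whole second after the job is handed in: The amber disc lies released and at rest in the middle slot: its centre within 2.5 mm of home along the slot, 3 mm sideways, between 2 mm below and 3 mm above the slot's floor, turned less than 0.12 rad and tilted less than 0.08 rad; the blue disc is within 4 mm of home in the lowest slot (x of filter_disc in the frame of middle_slot between -0.0025 and 0.0025 m and y of filter_disc in the frame of middle_slot between -0.003 and 0.003 m and z of filter_disc in the frame of middle_slot between -0.002 and 0.003 m and angle between the x axis of filter_disc and the x axis of cassette, either way round below 0.12 rad and angle between filter_disc's own z axis and vertical below 0.08 rad and linear speed of filter_disc below 0.01 m/s and distance between stored_disc and cassette below 0.0185 m and horizontal distance between stored_disc and cassette below 0.004 m and contact force between the fingers and filter_disc below 0.1 N); the robot touches nothing.
It fails at once if the blue disc is pushed or pulled more than 6 mm (distance of stored_disc from where it was at the start of the episode above 0.006 m).
It fails at once if the vial, power sensor, lens tube or slide box is moved more than 25 mm (distance of any of vial, power_sensor, lens_tube, slide_box from where it was at the start of the episode above 0.025 m).
It also fails if it takes over 53 s, if anything falls off the work surface, if the arm or the gripper's body presses on something with over 40 N, if the wrist force passes 120 N, or if a joint passes its speed limit or range.

## Working session

There is one attempt and no reset: what is moved stays moved. The work goes in short steps, Python scripts to look and compute and a tool call to move; the robot and the scene stay as the last step left them, time stands still between calls to the robot, and variables do not carry over. Pictures are saved under pics/ and viewed, and the job is handed in when it is done.

Besides the shell and the picture viewer there is one more tool, called after "Emit:" by a JSON object that holds its "fn" and its "kwargs". move_arm: Moves the arm, as the interface text tells. Its arguments: {"type":"object","properties":{"rows":{"type":"array"}},"required":["rows"]}

```bash
mkdir -p pics
cat > h.py <<'E'
import numpy as np, cv2, pickle
from cell import env
def snap(n,tag):
    c=env.calibration(n); im,d=env.read_camera(n)
    cv2.imwrite(f'pics/{tag}.png',im); pickle.dump((c,im,d),open(f'{tag}.pkl','wb')); return c,im,d
def load(tag): return pickle.load(open(f'{tag}.pkl','rb'))
def K(c):
    f=240/np.tan(np.radians(c['vertical_fov'])/2); return np.array([[f,0,c['cx']],[0,f,c['cy']],[0,0,1.]])
def rays(c,px):
    u=cv2.undistortPoints(np.array(px,float).reshape(-1,1,2),K(c),np.array(c['dist'],float)).reshape(-1,2)
    return np.c_[u[:,0],-u[:,1],-np.ones(len(u))]
def at_depth(c,d,px):
    r=rays(c,px); out=[]
    for (x,y),q in zip(px,r):
        p=d[int(y)-1:int(y)+2,int(x)-1:int(x)+2]; p=p[p>0]; out.append(np.array(c['eye'])+np.array(c['rotation'])@(q*np.median(p)) if len(p) else [np.nan]*3)
    return np.array(out)
def at_z(c,px,z):
    r=rays(c,px)@np.array(c['rotation']).T; e=np.array(c['eye'])
    return e+r*((z-e[2])/r[:,2])[:,None]
def proj(c,P):
    q=(np.array(P,float).reshape(-1,3)-np.array(c['eye']))@np.array(c['rotation']); q=q*[1,-1,-1]
    return cv2.projectPoints(q,np.zeros(3),np.zeros(3),K(c),np.array(c['dist'],float))[0].reshape(-1,2)
E
python3 - <<'E'
from h import *
s=env.state(); print(s)
for n in('scene','top','wrist'):
    c,im,d=snap(n,n+'0'); print(n,c)
E
```

```text
{'t': 0.0, 'joints': array([-1.33161604e+00,  4.91546105e-01,  1.55946304e+00, -8.35972626e-07,
        1.09168765e+00, -1.05606514e-01]), 'qvel': array([-0.00147188, -0.00049119,  0.00276496, -0.00016894,  0.00058645,
        0.00050595]), 'tau': array([-3.15790828e-06, -6.12661815e+01, -2.58182484e+01,  6.91680377e-02,
        4.82427387e-02, -1.11504060e-04]), 'eef_pos': array([ 211.21085417, -587.98933729,  233.06541473]), 'tcp_rot': array([-1.57068068e+00,  1.09807146e-03, -1.22600907e+00]), 'ft_force': array([ 0.61830912, -0.45448075,  0.19662756]), 'moment': array([0.01076115, 0.05134299, 0.03598824]), 'opening': 0.9981021392931264}
scene {'vertical_fov': 49.95063908433809, 'cx': 318.33570390211855, 'cy': 242.16937042400076, 'dist': array([0.02258183, 0.        , 0.        , 0.        , 0.        ]), 'eye': array([-104.14349181,  926.58422333, 1044.59671546]), 'rotation': array([ 0.86490629,  0.01895216, -2.53123457])}
top {'vertical_fov': 44.74659836498735, 'cx': 315.51083970417415, 'cy': 239.54361773049334, 'dist': array([0.02003854, 0.        , 0.        , 0.        , 0.        ]), 'eye': array([2.81039713e+02, 1.59370971e+00, 1.77423083e+03]), 'rotation': array([ 0.17209781,  0.00414029, -1.59823463])}
wrist {'vertical_fov': 66.47238229276259, 'cx': 326.24081572222264, 'cy': 236.01724507703446, 'dist': array([0.0231516, 0.       , 0.       , 0.       , 0.       ]), 'eye': array([ 281.80336451, -563.6427415 ,  382.89935489]), 'rotation': array([-0.26696393,  0.00149266, -1.22617578])}
```

```bash
sed -i "s/^def load.*/def load(tag):\n    c,im,d=pickle.load(open(f'{tag}.pkl','rb')); c['rotation']=rot(c['rotation']); return c,im,d/; s/^def K/def rot(r):\n    from scipy.spatial.transform import Rotation as R\n    return R.from_euler('xyz',r).as_matrix()\ndef K/" h.py; python3 -c "
from h import *
c,im,d=load('top0');print(c['rotation'])"
```

```text
[[-2.74346207e-02  9.84837387e-01 -1.71297000e-01]
 [-9.99615026e-01 -2.77383329e-02  6.20628478e-04]
 [-4.14027507e-03  1.71248082e-01  9.85219241e-01]]
```

View pics/top0.png

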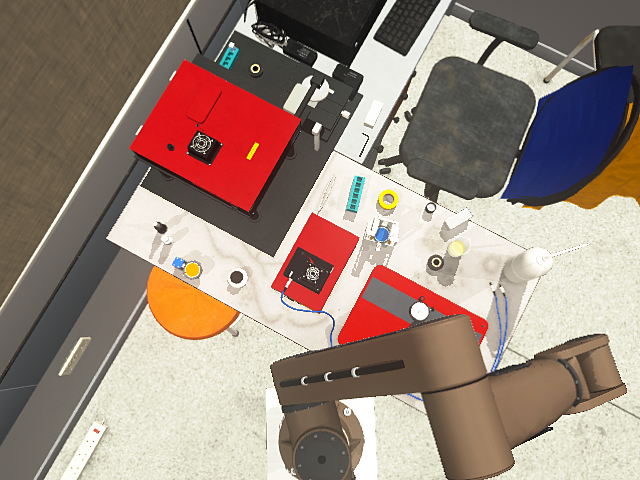

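View pics/scene0.png

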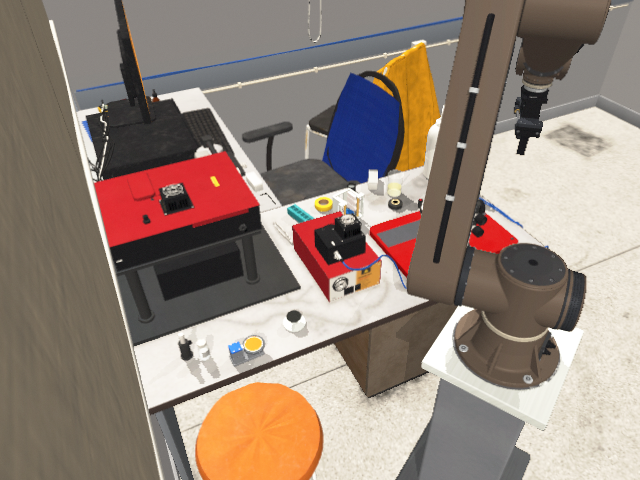

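View pics/wrist0.png

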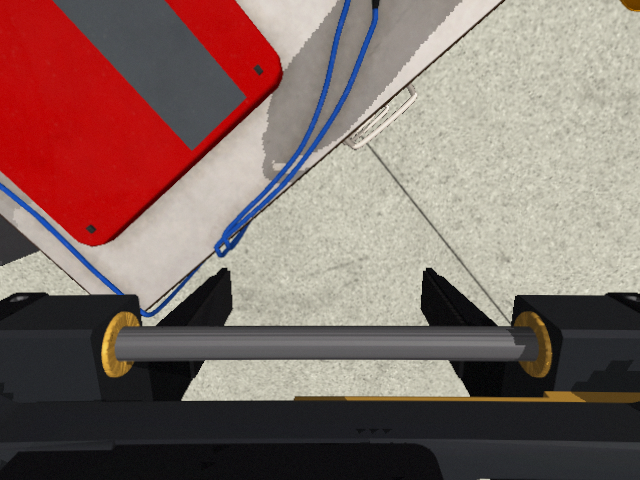

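Run:
```python
from h import *
c,im,d=load('top0')
cv2.imwrite('pics/t_a.png',cv2.resize(im[200:300,130:270],None,fx=5.5,fy=5.5,interpolation=cv2.INTER_CUBIC))
cv2.imwrite('pics/t_b.png',cv2.resize(im[170:290,330:490],None,fx=5,fy=5,interpolation=cv2.INTER_CUBIC))
c2,im,d2=load('scene0')
cv2.imwrite('pics/s_a.png',cv2.resize(im[300:380,160:320],None,fx=5,fy=5,interpolation=cv2.INTER_CUBIC))
cv2.imwrite('pics/s_b.png',cv2.resize(im[150:300,280:440],None,fx=4,fy=4,interpolation=cv2.INTER_CUBIC))
for p in [(192,269),(237,278),(380,235),(436,262),(420,311),(455,250),(158,228),(388,200),(430,208)]:
    print(p,at_depth(c,d,[p])[0].round(1))
```

```text
(192, 269) [503.9 373.1  36.8]
(237, 278) [473.8 239.3  30.1]
(380, 235) [ 591.4 -194.9   37.7]
(436, 262) [ 507.1 -362.8   17.8]
(420, 311) [ 357.2 -291.3  100.3]
(455, 250) [ 540.  -419.1   33. ]
(158, 228) [628.7 472.6  53.6]
(388, 200) [ 7.086e+02 -2.293e+02 -5.000e-01]
(430, 208) [ 675.1 -354.8   18. ]
```

View pics/t_a.png

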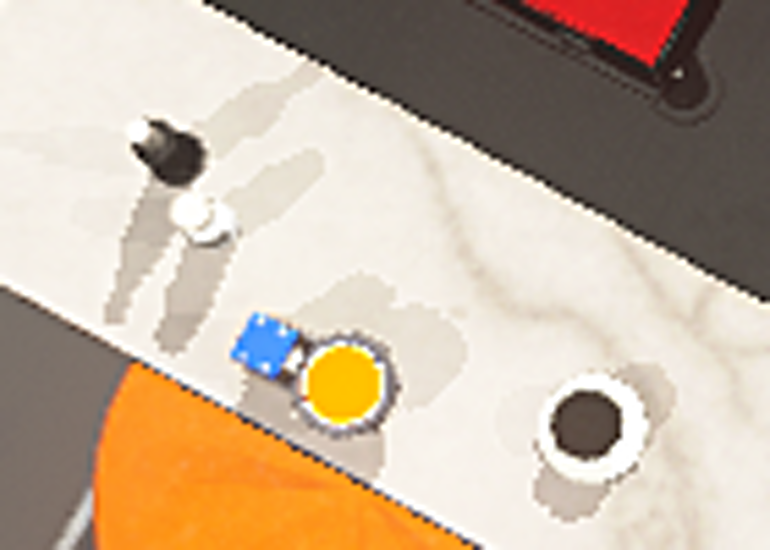

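View pics/t_b.png

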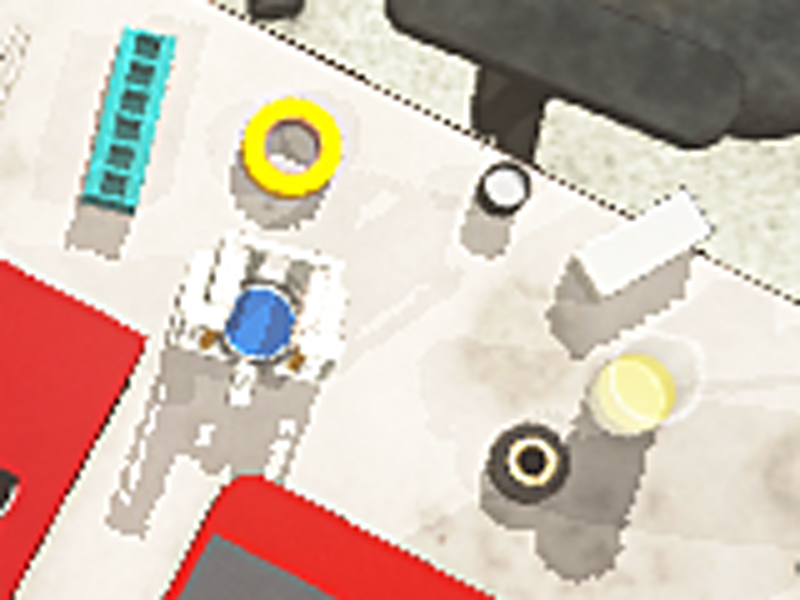

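View pics/s_a.png

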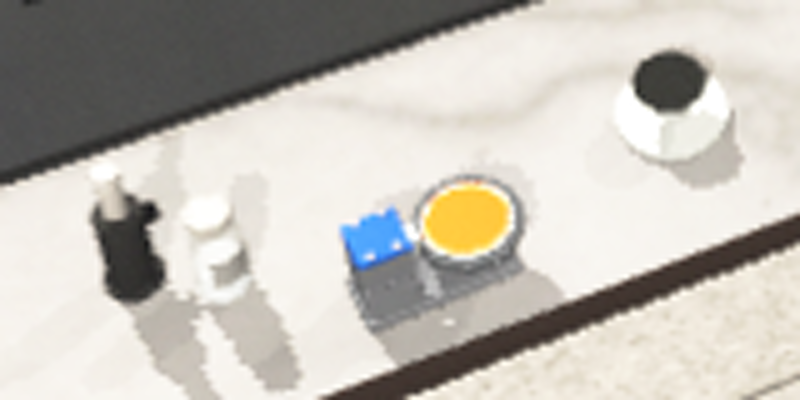

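View pics/s_b.png

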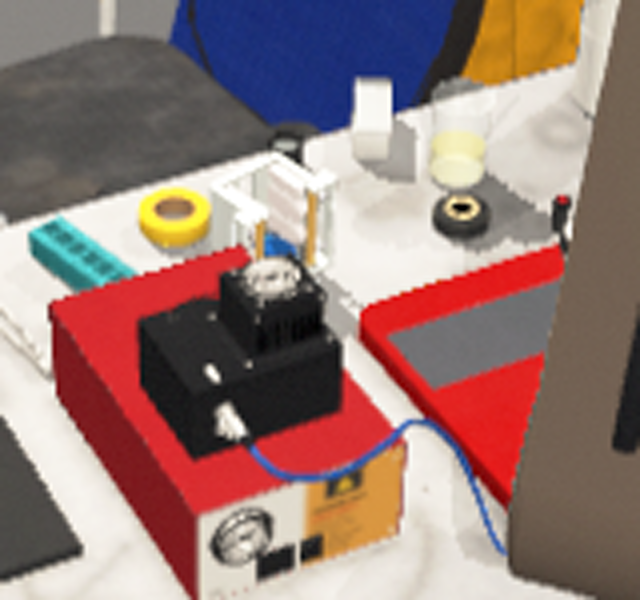

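Run:
```python
from h import *
c,im,d=load('top0')
px=[(x,y) for y in range(215,350,15) for x in range(280,480,15)]
P=at_depth(c,d,px)
for i,y in enumerate(range(215,350,15)):
    print(y,[tuple(int(v) for v in p) for p in P[i*14:(i+1)*14]])
```

```text
215 [(667, 108, 11), (665, 61, 13), (646, 14, 98), (666, -31, -2), (665, -77, -1), (663, -124, 0), (661, -170, 0), (660, -217, 1), (659, -264, 0), (658, -310, -1), (657, -357, -3), (655, -403, 1), (647, -442, 31), (809, -705, -746)]
230 [(619, 108, 15), (621, 63, 0), (601, 15, 99), (599, -27, 98), (598, -71, 102), (616, -122, 0), (596, -159, 98), (605, -210, 40), (612, -261, 0), (610, -307, 0), (609, -354, -2), (608, -400, 0), (607, -447, -2), (605, -492, 2)]
245 [(575, 110, 1), (558, 60, 97), (556, 17, 98), (555, -26, 97), (554, -70, 98), (553, -114, 95), (568, -167, -2), (565, -212, 5), (564, -258, 2), (564, -305, -2), (562, -351, 0), (560, -396, 2), (555, -436, 26), (558, -488, 3)]
260 [(528, 111, 0), (505, 59, 160), (502, 17, 174), (510, -25, 102), (510, -68, 99), (522, -118, 0), (520, -164, 3), (519, -210, 2), (518, -256, 0), (516, -302, 2), (513, -345, 16), (514, -394, 0), (513, -439, 0), (512, -485, 0)]
275 [(471, 105, 101), (463, 60, 158), (456, 18, 206), (460, -22, 166), (477, -71, 2), (476, -117, 0), (472, -160, 27), (470, -205, 28), (469, -250, 27), (471, -300, -1), (470, 
[... 301 characters left out ...]
, 113, -1), (390, 68, 0), (382, 21, 99), (387, -22, 2), (386, -68, -2), (383, -111, 26), (382, -156, 29), (380, -200, 31), (379, -245, 32), (374, -278, 99), (377, -334, 28), (376, -379, 27), (376, -429, 2), (375, -476, -3)]
320 [(346, 114, -2), (345, 69, 1), (343, 23, 0), (342, -21, 0), (341, -66, 0), (339, -109, 28), (337, -154, 31), (336, -198, 28), (335, -242, 30), (332, -276, 94), (312, -198, 724), (310, -215, 769), (309, -242, 765), (329, -463, 32)]
335 [(310, 162, -744), (300, 69, 2), (299, 24, 2), (298, -19, 1), (296, -63, 28), (295, -108, 30), (294, -152, 28), (288, -126, 645), (287, -144, 721), (286, -165, 755), (285, -188, 769), (285, -212, 776), (284, -238, 771), (284, -273, 736)]
```

Emit:
{"fn": "move_arm", "kwargs": {"rows": [{"tz": 3.5,"ty": -2,"ry": -0.1},{"tz": 3.5,"ty": -2,"ry": -0.1},{"tz": 3.5,"ty": -2,"ry": -0.1},{"tz": 3.5,"ty": -1},{"tz": 3,"tx": -2},{"tx": -4},{"tx": -4},{"tx": -4},{"tx": -4}]}}

```text
validation failed for argument at $.ro...
```

Emit:
{"fn": "move_arm", "kwargs": {"rows": [{"tx": 0,"ty": -2,"tz": 3.5,"rx": 0,"ry": -0.1,"rz": 0,"grip": 100},{"tx": 0,"ty": -2,"tz": 3.5,"rx": 0,"ry": -0.1,"rz": 0,"grip": 100},{"tx": 0,"ty": -2,"tz": 3.5,"rx": 0,"ry": -0.1,"rz": 0,"grip": 100},{"tx": -1,"ty": -2,"tz": 3.5,"rx": 0,"ry": -0.1,"rz": 0,"grip": 100},{"tx": -3,"ty": 0,"tz": 2.5,"rx": 0,"ry": -0.1,"rz": 0,"grip": 100},{"tx": -4,"ty": 0,"tz": 0,"rx": 0,"ry": 0,"rz": 0,"grip": 100},{"tx": -4,"ty": 0,"tz": 0,"rx": 0,"ry": 0,"rz": 0,"grip": 100},{"tx": -4,"ty": 0,"tz": 0,"rx": 0,"ry": 0,"rz": 0,"grip": 100}]}}

```text
t: 0.82
eef_pos: [235.4, -393.6, 313.3]
tcp_rot: [-1.571, 0.0, -0.724]
ft_force: [-1.0, -0.6, 0.6]
opening: 1.002
```

Emit:
{"fn": "move_arm", "kwargs": {"rows": [{"tx": 1.2,"ty": 0,"tz": 3.5,"rx": 0,"ry": 0,"rz": 0,"grip": 100},{"tx": 1.2,"ty": 0,"tz": 3.5,"rx": 0,"ry": 0,"rz": 0,"grip": 100},{"tx": 1.2,"ty": 0,"tz": 3.5,"rx": 0,"ry": 0,"rz": 0,"grip": 100},{"tx": 1.2,"ty": 0,"tz": 3.5,"rx": 0,"ry": 0,"rz": 0,"grip": 100},{"tx": 1.2,"ty": 0,"tz": 3.5,"rx": 0,"ry": 0,"rz": 0,"grip": 100},{"tx": 1.2,"ty": 0,"tz": 3.5,"rx": 0,"ry": 0,"rz": 0,"grip": 100},{"tx": 1.2,"ty": 0,"tz": 3.5,"rx": 0,"ry": 0,"rz": 0,"grip": 100},{"tx": 1.2,"ty": 1,"tz": 3.5,"rx": 0,"ry": 0,"rz": 0,"grip": 100},{"tx": 1.2,"ty": 2,"tz": 3,"rx": 0,"ry": 0,"rz": 0,"grip": 100},{"tx": 1.2,"ty": 2,"tz": 1.5,"rx": 0,"ry": 0,"rz": 0,"grip": 100}]}}

```text
t: 1.65
eef_pos: [543.9, -229.8, 263.2]
tcp_rot: [-1.57, -0.001, -0.724]
ft_force: [0.1, -0.7, 0.2]
opening: 1.002
```

Emit:
{"fn": "move_arm", "kwargs": {"rows": [{"tx": 0,"ty": 1,"tz": 0,"rx": 0,"ry": 0,"rz": 0,"grip": 100},{"tx": 0,"ty": 0,"tz": 0,"rx": 0,"ry": 0,"rz": 0,"grip": 100}]}}

```text
t: 1.82
eef_pos: [541.1, -231.3, 250.8]
tcp_rot: [-1.572, 0.005, -0.725]
ft_force: [-0.9, 0.6, -0.1]
opening: 0.999
```

Run:
```python
from h import *
snap('wrist','w1'); s=env.state(); print(s['eef_pos'],s['tcp_rot'],s['t'],s['ft_force'])
```

```text
[ 540.86835253 -231.91681567  252.54989617] [-1.57160594  0.00271895 -0.72556695] 1.8667 [-0.52635845  0.36992591 -0.20456305]
```

View pics/w1.png

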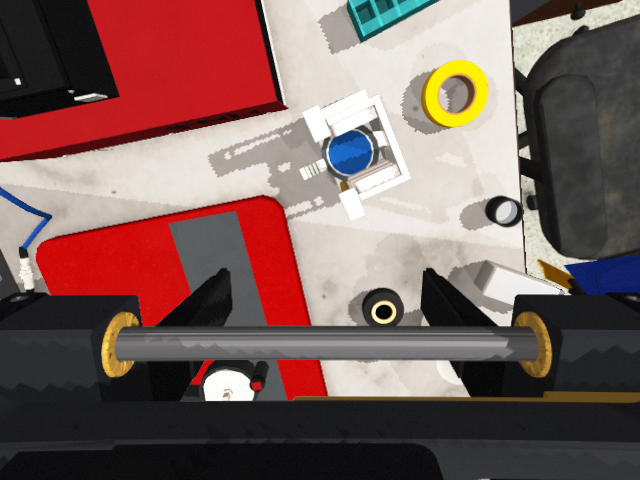

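Run:
```python
from h import *
c,im,d=load('w1')
cv2.imwrite('pics/w1c.png',cv2.resize(im[80:230,270:430],None,fx=5,fy=4,interpolation=cv2.INTER_CUBIC) if 0 else cv2.resize(im[80:225,280:430],None,fx=4,fy=4,interpolation=cv2.INTER_CUBIC))
z=np.full((480,640),np.nan)
ys,xs=np.mgrid[80:225,280:430]; px=np.c_[xs.ravel(),ys.ravel()]
r=rays(c,px)*d[ys.ravel(),xs.ravel()][:,None]; P=c['eye']+r@c['rotation'].T
Z=P[:,2]; print(np.histogram(Z,bins=np.arange(-10,140,4)))
v=np.clip(Z*2,0,255).reshape(145,150).astype(np.uint8)
cv2.imwrite('pics/w1z.png',cv2.resize(cv2.applyColorMap(v,cv2.COLORMAP_JET),None,fx=4,fy=4,interpolation=cv2.INTER_NEAREST))
```

```text
(array([    0,  2768, 10452,    36,   110,    62,   212,   796,    53,
          86,   743,  1547,   299,    47,    47,    80,    32,    28,
          52,    56,    70,   124,    37,    33,    49,   160,  1159,
        2422,    88,     0,     0,     0,     0,     0,     0,     0,
           0]), array([-10,  -6,  -2,   2,   6,  10,  14,  18,  22,  26,  30,  34,  38,
        42,  46,  50,  54,  58,  62,  66,  70,  74,  78,  82,  86,  90,
        94,  98, 102, 106, 110, 114, 118, 122, 126, 130, 134, 138]))
```

View pics/w1c.png

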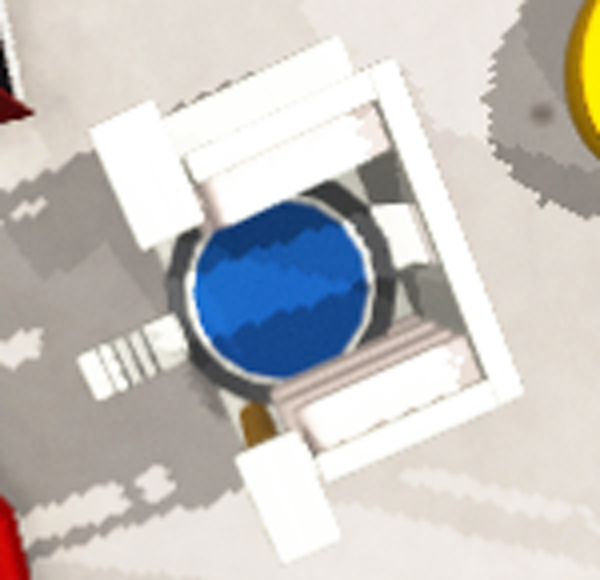

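View pics/w1z.png

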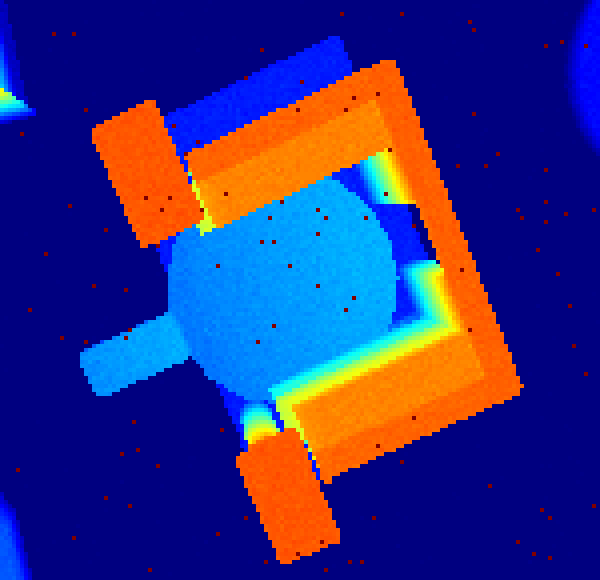

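Run:
```python
from h import *
c,im,d=load('w1')
ys,xs=np.mgrid[90:225,285:428]; px=np.c_[xs.ravel(),ys.ravel()]
D=cv2.medianBlur(d,3)
r=rays(c,px)*D[ys.ravel(),xs.ravel()][:,None]; P=c['eye']+r@c['rotation'].T
T=P[(P[:,2]>91)&(P[:,2]<106)&(P[:,1]<-130)]
for lo,hi in((-8,5),(14,24),(28,44),(91,98),(98,106)):
    m=(P[:,2]>lo)&(P[:,2]<hi);print(lo,hi,np.median(P[m,2]),m.sum())
R=cv2.minAreaRect(T[:,:2].astype(np.float32));print(R,cv2.boxPoints(R))
# edges: angle from blocks & bars ; stored disc
B=P[(P[:,2]>28)&(P[:,2]<44)]
print(B[:,:2].min(0),B[:,:2].max(0))
for a in np.radians(np.arange(-30,-10,1)):
    ex=np.array([np.cos(a),np.sin(a)]);ey=np.array([-ex[1],ex[0]])
    u=T[:,:2]@ex;v=T[:,:2]@ey; print(round(np.degrees(a)),np.percentile(u,[.5,99.5]).round(1),np.percentile(v,[.5,99.5]).round(1),np.ptp(np.percentile(u,[.5,99.5]))*np.ptp(np.percentile(v,[.5,99.5])))
np.save('top1.npy',T);np.save('blue1.npy',B)
```

```text
-8 5 -1.3240450717531473 11184
14 24 19.44175349431896 878
28 44 35.56005145484227 2661
91 98 95.33743250962101 1309
98 106 99.96268399607624 2547
((601.9308471679688, -204.18931579589844), (95.4433364868164, 59.62611389160156), 72.66423797607422) [[ 559.2524  -240.8598 ]
 [ 616.17    -258.62665]
 [ 644.6093  -167.51883]
 [ 587.6917  -149.75198]]
[ 546.40386633 -229.64317544] [ 629.93273004 -128.78031804]
-30 [586.1 657.3] [ 73.8 165. ] 6493.797289238864
-29 [588.8 659. ] [ 63.2 154.6] 6416.067042018198
-28 [591.3 660.5] [ 52.6 144.2] 6342.8612841460545
-27 [593.6 661.8] [ 41.8 133.7] 6268.142962305917
-26 [595.8 662.9] [ 31.  123.2] 6188.8341785262965
-25 [597.7 663.8] [ 20.3 112.7] 6105.642744656265
-24 [599.5 664.5] [  9.6 102.1] 6018.890273941354
-23 [601. 665.] [-1.1 91.5] 5931.56952097746
-22 [602.4 665.4] [-11.8  81. ] 5838.881514578758
-21 [603.6 665.5] [-22.6  70.3] 5761.555244916812
-20 [604.5 665.5] [-33.4  59.7] 5670.5364158191915
-19 [605.3 665.3] [-44.1  49. ] 5585.758277083833
-18 [605.9 665. ] [-54.8  38.3] 5502.38097007575
-17 [605.8 664.7] [-65.4  27.7] 5484.5679604954785
-16 [604.8 664.4] [-76.1  17. ] 5541.2525264858605
-15 [603.7 664.1] [-86.8   6.2] 5618.675529649965
-14 [602.3 663.6] [-97.5  -4.5] 5706.547972504031
-13 [600.5 663. ] [-108.   -15.1] 5802.6206280944725
-12 [598.8 662.2] [-118.6  -25.8] 5879.951846080117
-11 [596.8 661.2] [-129.1  -36.6] 5966.1581645301885
```

Run:
```python
from h import *
T=np.load('top1.npy');B=np.load('blue1.npy')
a=np.radians(-17.34);ex=np.array([np.cos(a),np.sin(a)]);ey=np.array([-ex[1],ex[0]])
o=np.array([601.93,-204.19])-6*ex;print(o)
def fr(P): q=P[:,:2]-o; return np.c_[q@ex,q@ey,P[:,2]]
b=fr(B); b=b[np.abs(b[:,1])<40]
for lo in range(-56,36,4):
    m=(b[:,0]>lo)&(b[:,0]<lo+4)&(abs(b[:,1])<18)
    if m.sum(): q=b[m]; print(lo,m.sum(),q[:,1].min().round(1),q[:,1].max().round(1),np.median(q[:,2]).round(2))
m=(b[:,0]>-24)&(b[:,0]<24)&(abs(b[:,1])<22)
A=np.c_[b[m,:2],np.ones(m.sum())];print(np.linalg.lstsq(A,b[m,2],rcond=None)[0],np.ptp(b[b[:,0]<-34][:,1]))
t=fr(T)
for lo in range(-28,40,4):
    m=(t[:,0]>lo)&(t[:,0]<lo+4); 
    if m.sum():print(lo,m.sum(),t[m,1].min().round(1),t[m,1].max().round(1),np.median(t[m,2]).round(2))
hi=t[:,2]>98
A=np.c_[t[hi,:2],np.ones(hi.sum())];print(np.linalg.lstsq(A,t[hi,2],rcond=None)[0])
```

```text
[ 596.20268224 -202.4017519 ]
-52 43 -5.5 6.5 33.88
-48 48 -5.3 6.5 34.96
-44 51 -5.2 6.6 35.67
-40 51 -5.4 6.7 36.41
-36 53 -5.3 6.6 36.62
-32 52 -5.4 6.6 37.22
-28 71 -11.0 11.3 33.69
-24 130 -17.1 17.9 31.38
-20 150 -17.8 17.9 32.28
-16 153 -18.0 17.7 33.2
-12 152 -17.7 17.8 33.76
-8 158 -17.9 17.9 34.36
-4 156 -18.0 17.6 35.01
0 158 -17.8 17.7 35.52
4 159 -18.0 17.9 36.1
8 162 -17.9 18.0 36.68
12 162 -17.7 17.7 37.28
16 162 -18.0 17.8 37.7
20 158 -17.8 17.9 37.94
24 101 -14.2 14.2 38.25
28 52 -17.9 18.0 36.65
32 4 -7.3 -7.2 35.65
[ 1.49173470e-01 -5.58333289e-03  3.51421925e+01] 12.170566032066779
-24 294 -47.4 47.5 100.8
-20 323 -47.7 47.6 100.99
-16 323 -47.5 47.6 100.99
-12 240 -47.2 47.7 100.38
-8 202 -35.1 35.9 95.31
-4 200 -35.0 35.7 95.67
0 201 -34.7 35.8 95.66
4 205 -34.9 35.9 95.69
8 203 -34.7 36.0 95.7
12 204 -34.9 35.7 95.75
16 203 -34.7 35.7 95.74
20 209 -34.6 35.8 95.63
24 208 -34.6 35.9 95.74
28 448 -34.8 35.9 99.54
32 393 -34.5 35.7 99.81
[-2.45268798e-02  2.00963922e-04  1.00162418e+02]
```

Run:
```python
from h import *
c,im,d=load('w1')
ys,xs=np.mgrid[60:300,290:440]; px=np.c_[xs.ravel(),ys.ravel()]
D=cv2.medianBlur(d,3)
r=rays(c,px)*D[ys.ravel(),xs.ravel()][:,None]; P=c['eye']+r@c['rotation'].T
a=np.radians(-17.34);ex=np.array([np.cos(a),np.sin(a)]);ey=np.array([-ex[1],ex[0]])
o=np.array([596.2,-202.4]);q=P[:,:2]-o; t=np.c_[q@ex,q@ey,P[:,2]]
def fit(m):
    A=np.c_[t[m,:2],np.ones(m.sum())];k=np.linalg.lstsq(A,t[m,2],rcond=None)[0];print(k.round(4),m.sum(),np.std(A@k-t[m,2]))
fit(abs(t[:,2])<6)
fit((t[:,2]>98)&(t[:,2]<104)&(t[:,0]<-8))
fit((t[:,2]>98)&(t[:,2]<104)&(t[:,0]>30))
fit((t[:,2]>94)&(t[:,2]<98)&(abs(t[:,0])<25)&(abs(t[:,1])<36))
fit((t[:,2]>15)&(t[:,2]<24)&(abs(t[:,1])<60)&(abs(t[:,0])<60))
fit((t[:,2]>28)&(t[:,2]<42)&(abs(t[:,1])<5)&(t[:,0]<-32)&(t[:,0]>-50))
```

```text
[-3.0000e-04  2.0000e-04 -1.2421e+00] 25977 0.5010351658218983
[-1.550000e-02 -1.100000e-03  1.005586e+02] 1131 0.536183649560351
[-5.340000e-02  3.500000e-03  1.015052e+02] 633 0.3651501294245295
[-7.00000e-04  6.00000e-04  9.54352e+01] 1006 0.5954154240984612
[ 7.00000e-03 -3.10000e-03  1.94289e+01] 808 0.7644505429001502
[ 0.157   0.0518 42.1236] 184 0.3899465486233996
```

Emit:
{"fn": "move_arm", "kwargs": {"rows": [{"tx": -1.5,"ty": -2,"tz": 1.4,"rx": 0,"ry": 0,"rz": 0,"grip": 100},{"tx": -2.4,"ty": -1.5,"tz": 2.2,"rx": 0,"ry": 0,"rz": 0,"grip": 100},{"tx": -2.8,"ty": 0,"tz": 2.6,"rx": 0,"ry": 0,"rz": 0,"grip": 100},{"tx": -2.8,"ty": 0,"tz": 2.6,"rx": 0,"ry": 0,"rz": 0,"grip": 100},{"tx": -2.8,"ty": 0,"tz": 2.6,"rx": 0,"ry": 0,"rz": 0,"grip": 100},{"tx": -2.8,"ty": 0,"tz": 2.6,"rx": 0,"ry": 0,"rz": 0,"grip": 100},{"tx": -2.8,"ty": 0,"tz": 2.6,"rx": 0,"ry": 0,"rz": 0,"grip": 100},{"tx": -2.8,"ty": 0,"tz": 2.6,"rx": 0,"ry": 0,"rz": 0,"grip": 100},{"tx": -2.8,"ty": 0,"tz": 2.6,"rx": 0,"ry": 0,"rz": 0,"grip": 100},{"tx": -2.8,"ty": 0,"tz": 2.6,"rx": 0,"ry": 0,"rz": 0,"grip": 100}]}}

```text
t: 2.7
eef_pos: [506.1, 125.6, 290.3]
tcp_rot: [-1.569, -0.002, -0.728]
ft_force: [0.6, 0.9, 0.3]
opening: 1.0
```

Emit:
{"fn": "move_arm", "kwargs": {"rows": [{"tx": -2.8,"ty": 0,"tz": 2.6,"rx": 0,"ry": 0,"rz": 0,"grip": 100},{"tx": -2.8,"ty": 0,"tz": 2.6,"rx": 0,"ry": 0,"rz": 0,"grip": 100},{"tx": -2.8,"ty": 0,"tz": 2.6,"rx": 0,"ry": 0,"rz": 0,"grip": 100},{"tx": -2.8,"ty": 0,"tz": 2.6,"rx": 0,"ry": 0,"rz": 0,"grip": 100},{"tx": 0,"ty": 2,"tz": 0,"rx": 0,"ry": -0.1,"rz": 0,"grip": 100},{"tx": 0,"ty": 2,"tz": 0,"rx": 0,"ry": -0.1,"rz": 0,"grip": 100},{"tx": 0,"ty": 2,"tz": 0,"rx": 0,"ry": -0.1,"rz": 0,"grip": 100},{"tx": 0,"ty": 0,"tz": 0,"rx": 0,"ry": 0,"rz": 0,"grip": 100}]}}

```text
t: 3.37
eef_pos: [491.0, 275.8, 226.8]
tcp_rot: [-1.574, 0.002, -0.422]
ft_force: [0.2, -0.9, -0.8]
opening: 0.999
```

Run:
```python
from h import *
snap('wrist','w2'); s=env.state(); print(s['eef_pos'],s['tcp_rot'],s['t'],s['ft_force'])
```

```text
[491.76567456 276.03968132 228.69498037] [-1.57208618e+00  9.84106744e-04 -4.28659446e-01] 3.4167 [ 0.0224936  -1.39188702  0.52077139]
```

View pics/w2.png

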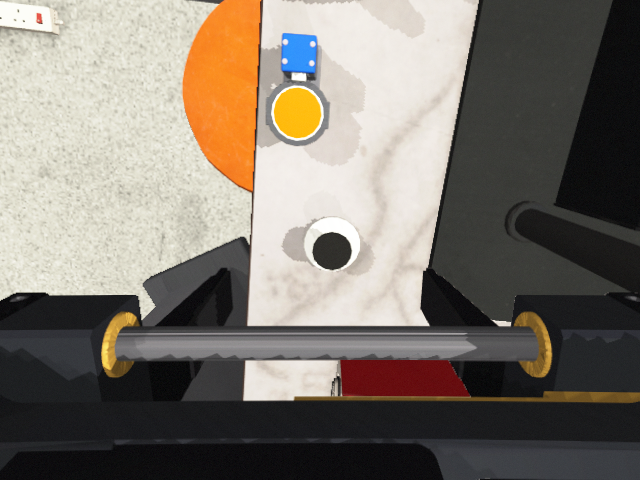

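Run:
```python
from h import *
c,im,d=load('w2')
ys,xs=np.mgrid[20:300,255:400]; px=np.c_[xs.ravel(),ys.ravel()]
D=cv2.medianBlur(d,3)
r=rays(c,px)*D[ys.ravel(),xs.ravel()][:,None]; P=c['eye']+r@c['rotation'].T; U=px
tb=abs(P[:,2])<6; print('table',np.median(P[tb,2]))
A=np.c_[P[tb,:2],np.ones(tb.sum())];print(np.linalg.lstsq(A,P[tb,2],rcond=None)[0])
disc=(P[:,2]>28)&(P[:,2]<42)&(U[:,1]<160)
pad=(P[:,2]>25)&(P[:,2]<35)&(U[:,1]>200)
roof=(P[:,2]>44)&(P[:,2]<56)&(U[:,1]<100)
for n,m in(('disc',disc),('pad',pad),('roof',roof)):
    R=cv2.minAreaRect(P[m,:2].astype(np.float32)); print(n,m.sum(),np.median(P[m,2]),P[m].mean(0),R)
# amber circle & pad colour
hsv=cv2.cvtColor(im,cv2.COLOR_BGR2HSV)
am=((hsv[...,0]>15)&(hsv[...,0]<32)&(hsv[...,1]>200)&(hsv[...,2]>150)).astype(np.uint8);am[:,:262]=0;am[160:]=0
M=cv2.moments(am,True);ca=(M['m10']/M['m00'],M['m01']/M['m00']);print(ca,M['m00'],at_z(c,[ca],35-1.2),at_depth(c,d,[ca]))
bk=(im.max(2)<70).astype(np.uint8);bk[:200]=0;bk[285:]=0;bk[:,:300]=0;bk[:,370:]=0
M=cv2.moments(bk,True);cb=(M['m10']/M['m00'],M['m01']/M['m00']);print(cb,M['m00'],at_z(c,[cb],30-1.2),at_depth(c,d,[cb]))
cv2.imwrite('pics/w2c.png',cv2.resize(im[20:290,250:400],None,fx=2.2,fy=2.2,interpolation=cv2.INTER_CUBIC))
```

```text
table -1.2905939530255068
[-0.00031961 -0.0020417  -0.29494964]
disc 3486 34.07675933898386 [506.95403295 372.37600584  34.23048291] ((506.9110412597656, 377.9237976074219), (69.83589935302734, 58.88832473754883), 81.11394500732422)
pad 1189 28.69835450673918 [481.15266539 239.33575914  28.64307498] ((480.9883117675781, 238.70657348632812), (39.502769470214844, 38.07559585571289), 65.33574676513672)
roof 1358 48.713319755645074 [527.06836329 410.79205534  48.68651775] ((527.0458984375, 410.8273620605469), (28.760719299316406, 28.560062408447266), 63.50019836425781)
(296.93865030674846, 112.42387060791968) 1793.0 [[505.87712846 371.4295048   33.8       ]] [[505.90013507 371.39062271  34.27276411]]
(331.4852941176471, 250.5827205882353) 1088.0 [[481.01232675 240.11481445  28.8       ]] [[480.95606787 239.97512276  28.32919973]]
```

View pics/w2c.png

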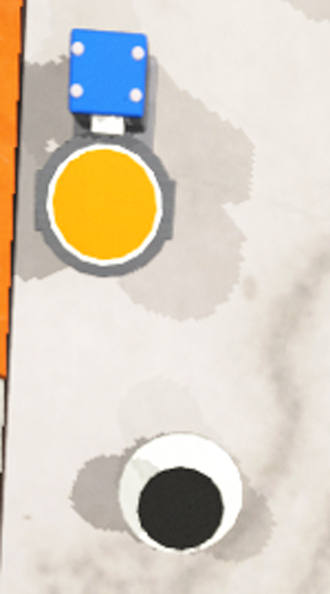

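Run:
```python
from h import *
for n in('top0','scene0'):
    c,im,d=load(n)
    hsv=cv2.cvtColor(im,cv2.COLOR_BGR2HSV)
    print(n,'proj disc',proj(c,[[505.9,371.4,35],[481,240,30],[527,410.8,50]]).round(1).tolist())
    for nm,P,z,kind in(('disc',[505.9,371.4,35],35,0),('pad',[481,240,30],30,1),('roof',[527,410.8,50],50,2)):
        u,v=proj(c,[P])[0].astype(int); m=np.zeros(im.shape[:2],bool); m[v-12:v+13,u-12:u+13]=1
        H=hsv[...,0];S=hsv[...,1]
        k=[(H>15)&(H<32)&(S>150),im.max(2)<75,(H>100)&(H<125)&(S>120)][kind]&m
        w=k.astype(np.uint8);nl,lab,st,ce=cv2.connectedComponentsWithStats(w);i=1+np.argmax(st[1:,4])
        print(nm,st[i],ce[i],at_z(c,[ce[i]],z).round(1))
```

```text
top0 proj disc [[192.7, 268.4], [236.8, 275.6], [178.5, 261.1]]
disc [186 263  13  14 146] [191.95205479 269.42465753] [[502.9 373.6  35. ]]
pad [238 276   5   7   8] [240.75  279.375] [[469.3 228.1  30. ]]
roof [172 257  12  12  73] [177.75342466 262.21917808] [[523.8 412.9  50. ]]
scene0 proj disc [[252.3, 343.3], [292.7, 315.4], [234.3, 346.3]]
disc [245 338  16  12 152] [252.70394737 343.44078947] [[504.8 371.1  35. ]]
pad [287 311  13  11 114] [293.12280702 315.86842105] [[479.1 240.7  30. ]]
roof [229 342  13  12  98] [234.6122449  347.55102041] [[523.8 413.2  50. ]]
```

Run:
```python
from h import *
c,im,d=load('w2')
ys,xs=np.mgrid[20:160,255:345]; px=np.c_[xs.ravel(),ys.ravel()]
D=cv2.medianBlur(d,3)
r=rays(c,px)*D[ys.ravel(),xs.ravel()][:,None]; P=c['eye']+r@c['rotation'].T
disc=P[(P[:,2]>30)&(P[:,2]<37.5)][:,:2]; roof=P[(P[:,2]>45)&(P[:,2]<55)][:,:2]
disc=disc[np.linalg.norm(disc-[505.9,371.4],axis=1)<32]
for a in range(52,74,2):
    ex=np.array([np.cos(np.radians(a)),np.sin(np.radians(a))]);ey=np.array([-ex[1],ex[0]])
    o=[]
    for Q in(disc,roof):
        u=Q@ex;v=Q@ey; o+=[np.ptp(np.percentile(v,[.3,99.7])),np.ptp(np.percentile(u,[.3,99.7])),np.mean(np.percentile(v,[.3,99.7])),np.mean(np.percentile(u,[.3,99.7]))]
    print(a,np.round(o,1))
```

```text
52 [  55.4   53.7 -170.5  603.7   30.9   30.6 -162.2  648.2]
54 [  55.3   53.6 -191.4  597.3   30.4   29.8 -184.7  642.1]
56 [  55.2   53.5 -212.1  590.2   29.9   29.3 -207.   635.3]
58 [  55.2   53.3 -232.6  582.3   29.3   28.9 -229.   627.7]
60 [  55.3   53.4 -252.8  573.9   28.8   28.4 -250.9  619.3]
62 [  55.4   53.5 -272.6  564.8   28.3   28.1 -272.4  610.1]
64 [  55.7   53.1 -292.1  554.9   28.4   28.6 -293.7  600.2]
66 [  56.    53.  -311.5  544.5   29.    28.9 -314.5  589.5]
68 [  56.    53.4 -330.3  533.3   29.6   29.3 -334.9  578.1]
70 [  56.    53.6 -348.6  521.3   30.1   29.9 -354.9  566. ]
72 [  56.1   53.7 -366.6  508.9   30.6   30.6 -374.4  553.4]
```

Emit:
{"fn": "move_arm", "kwargs": {"rows": [{"tx": -0.9,"ty": 0,"tz": 3.1,"rx": 0,"ry": 0,"rz": 0,"grip": 100},{"tx": -0.9,"ty": 1,"tz": 3.1,"rx": 0,"ry": 0,"rz": 0,"grip": 100},{"tx": -0.95,"ty": 2,"tz": 3.05,"rx": 0,"ry": 0,"rz": 0,"grip": 100},{"tx": 0,"ty": 3,"tz": 0,"rx": 0,"ry": 0.06,"rz": 0,"grip": 100},{"tx": 0,"ty": 3,"tz": 0,"rx": 0,"ry": 0,"rz": 0,"grip": 100},{"tx": 0,"ty": 2,"tz": 0,"rx": 0,"ry": 0,"rz": 0,"grip": 100},{"tx": 0,"ty": 0,"tz": 0,"rx": 0,"ry": 0,"rz": 0,"grip": 100},{"tx": 0,"ty": 0,"tz": 0,"rx": 0,"ry": 0,"rz": 0,"grip": 100}]}}

```text
t: 4.08
eef_pos: [506.1, 372.4, 120.1]
tcp_rot: [-1.57, -0.0, -0.489]
ft_force: [0.0, -0.6, 0.5]
opening: 0.998
```

Run:
```python
from h import *
snap('wrist','w3'); s=env.state(); print(s['eef_pos'],s['tcp_rot'],s['t'],s['ft_force'])
c,im,d=load('w3'); print(proj(c,[s['eef_pos'],[505.9,371.4,33.8],[505.2,371.6,33.8]]))
```

```text
[506.46741339 372.65421435 120.95171726] [-1.56863833e+00 -1.43112322e-03 -4.88636579e-01] 4.1333 [0.23060516 0.29675137 0.95369683]
[[324.94810566 307.45863507]
 [325.47686307 251.0601309 ]
 [324.42365125 251.27562542]]
```

View pics/w3.png

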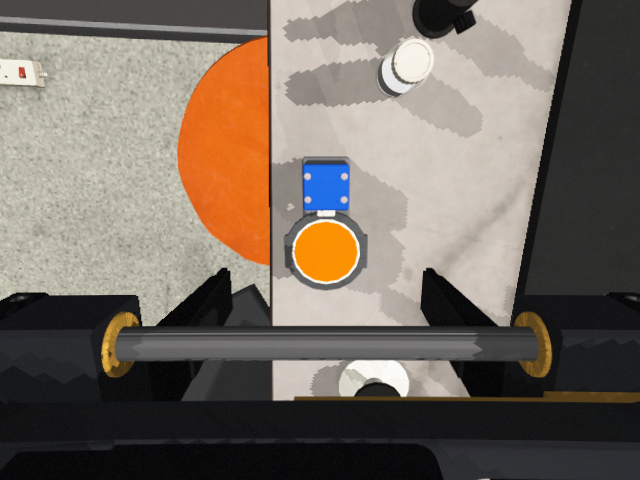

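Emit:
{"fn": "move_arm", "kwargs": {"rows": [{"tx": 0,"ty": 3,"tz": 0,"rx": 0,"ry": 0,"rz": 0,"grip": 100},{"tx": 0,"ty": 3,"tz": 0,"rx": 0,"ry": 0,"rz": 0,"grip": 100},{"tx": 0,"ty": 1.5,"tz": 0,"rx": 0,"ry": 0,"rz": 0,"grip": 100},{"tx": 0,"ty": 1,"tz": 0,"rx": 0,"ry": 0,"rz": 0,"grip": 100},{"tx": 0,"ty": 0,"tz": 0,"rx": 0,"ry": 0,"rz": 0,"grip": 90},{"tx": 0,"ty": 0,"tz": 0,"rx": 0,"ry": 0,"rz": 0,"grip": 72}]}}

```text
t: 4.63
eef_pos: [506.2, 373.0, 35.2]
tcp_rot: [-1.569, -0.001, -0.487]
ft_force: [0.1, 0.3, -0.1]
opening: 0.907
```

Run:
```python
from h import *
snap('wrist','w4'); s=env.state(); print(s['eef_pos'],s['tcp_rot'],s['t'],s['ft_force'],s['opening'])
c,im,d=load('w4'); print(proj(c,[s['eef_pos'],[505.9,371.4,33.8],[505.2,371.6,33.8]]))
```

```text
[506.25280229 373.09674808  35.54236925] [-1.56855470e+00 -1.47251705e-03 -4.86549196e-01] 4.6833 [ 0.38787108 -1.12423408  0.2280571 ] 0.8689013491648545
[[324.529972   307.4734234 ]
 [325.61397895 309.10559289]
 [324.03953313 309.41128351]]
```

View pics/w4.png

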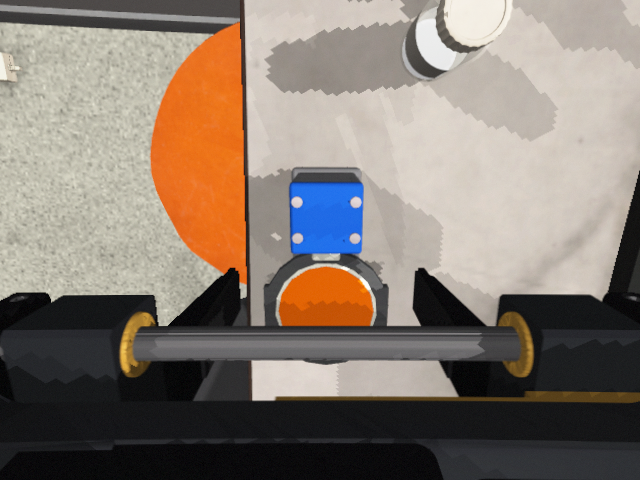

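Emit:
{"fn": "move_arm", "kwargs": {"rows": [{"tx": 0,"ty": 0,"tz": 0,"rx": 0,"ry": 0,"rz": 0,"grip": 62},{"tx": 0,"ty": 0,"tz": 0,"rx": 0,"ry": 0,"rz": 0,"grip": 45},{"tx": 0,"ty": 0,"tz": 0,"rx": 0,"ry": 0,"rz": 0,"grip": 30},{"tx": 0,"ty": 0,"tz": 0,"rx": 0,"ry": 0,"rz": 0,"grip": 0},{"tx": 0,"ty": 0,"tz": 0,"rx": 0,"ry": 0,"rz": 0,"grip": 0},{"tx": 0,"ty": 0,"tz": 0,"rx": 0,"ry": 0,"rz": 0,"grip": 0}]}}

```text
t: 5.18
eef_pos: [505.5, 372.8, 34.1]
tcp_rot: [-1.57, -0.0, -0.486]
ft_force: [-0.8, -0.3, 6.8]
opening: 0.579
```

Emit:
{"fn": "move_arm", "kwargs": {"rows": [{"tx": 0,"ty": -0.1,"tz": 0,"rx": 0,"ry": 0,"rz": 0,"grip": 0},{"tx": 0,"ty": 0,"tz": -0.5,"rx": 0,"ry": 0,"rz": 0,"grip": 0},{"tx": 0,"ty": 0,"tz": -0.8,"rx": 0,"ry": 0,"rz": 0,"grip": 0},{"tx": 0,"ty": 0,"tz": -1,"rx": 0,"ry": 0,"rz": 0,"grip": 0},{"tx": 0,"ty": 0,"tz": -1,"rx": 0,"ry": 0,"rz": 0,"grip": 0},{"tx": 0,"ty": 0,"tz": -0.7,"rx": 0,"ry": 0,"rz": 0,"grip": 0}]}}

```text
t: 5.68
eef_pos: [485.7, 335.8, 34.5]
tcp_rot: [-1.572, 0.0, -0.486]
ft_force: [-0.1, 0.5, -0.7]
opening: 0.583
```

Run:
```python
from h import *
snap('wrist','w5'); s=env.state(); print(s['eef_pos'],s['tcp_rot'],s['t'],s['ft_force'],s['opening'])
```

```text
[485.31170373 335.21750104  34.47056245] [-1.57234160e+00  8.20981759e-04 -4.86667249e-01] 5.7333 [ 0.52358195 -0.52379815 -0.78120396] 0.5827396329891473
```

View pics/w5.png

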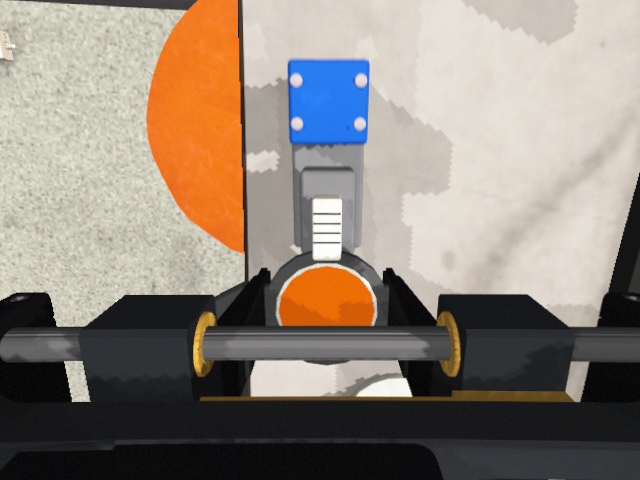

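Emit:
{"fn": "move_arm", "kwargs": {"rows": [{"tx": 0,"ty": -2,"tz": 0,"rx": 0,"ry": 0,"rz": 0,"grip": 0},{"tx": 0,"ty": -3,"tz": 0,"rx": 0,"ry": 0,"rz": 0,"grip": 0},{"tx": 1,"ty": -1,"tz": -2.2,"rx": 0,"ry": 0,"rz": 0,"grip": 0},{"tx": 1,"ty": 0,"tz": -2.2,"rx": 0,"ry": 0,"rz": 0,"grip": 0},{"tx": 1,"ty": 0,"tz": -2.2,"rx": 0,"ry": 0,"rz": 0,"grip": 0},{"tx": 1.1,"ty": 0,"tz": -2,"rx": 0,"ry": 0,"rz": 0,"grip": 0},{"tx": 0,"ty": 0,"tz": 0,"rx": 0,"ry": -0.117,"rz": 0,"grip": 0},{"tx": 0,"ty": 0,"tz": 0,"rx": 0,"ry": -0.117,"rz": 0,"grip": 0},{"tx": 0,"ty": 0,"tz": 0,"rx": 0,"ry": -0.117,"rz": 0,"grip": 0},{"tx": 0,"ty": 0,"tz": 0,"rx": 0,"ry": -0.117,"rz": 0,"grip": 0}]}}

```text
t: 6.57
eef_pos: [482.7, 241.7, 94.7]
tcp_rot: [-1.571, -0.0, -0.013]
ft_force: [0.3, -0.8, 0.2]
opening: 0.582
```

Emit:
{"fn": "move_arm", "kwargs": {"rows": [{"tx": 0,"ty": 0,"tz": 0,"rx": 0,"ry": -0.117,"rz": 0,"grip": 0},{"tx": 0,"ty": 0,"tz": 0,"rx": 0,"ry": -0.117,"rz": 0,"grip": 0},{"tx": 0,"ty": 0,"tz": 0,"rx": 0,"ry": -0.117,"rz": 0,"grip": 0},{"tx": 0,"ty": 0,"tz": 0,"rx": 0,"ry": -0.117,"rz": 0,"grip": 0},{"tx": 0,"ty": 0,"tz": 0,"rx": 0,"ry": -0.117,"rz": 0,"grip": 0},{"tx": 0,"ty": 0,"tz": 0,"rx": 0,"ry": -0.117,"rz": 0,"grip": 0},{"tx": 0,"ty": 0,"tz": 0,"rx": 0,"ry": -0.117,"rz": 0,"grip": 0},{"tx": 0,"ty": 0,"tz": 0,"rx": 0,"ry": -0.117,"rz": 0,"grip": 0},{"tx": 0,"ty": 0,"tz": 0,"rx": 0,"ry": -0.117,"rz": 0,"grip": 0}]}}

```text
t: 7.32
eef_pos: [482.6, 241.9, 94.7]
tcp_rot: [-1.571, -0.0, 1.041]
ft_force: [-0.5, -0.6, -0.3]
opening: 0.581
```

Emit:
{"fn": "move_arm", "kwargs": {"rows": [{"tx": 0,"ty": 0,"tz": 0,"rx": 0,"ry": -0.117,"rz": 0,"grip": 0},{"tx": 0,"ty": 0,"tz": 0,"rx": 0,"ry": -0.117,"rz": 0,"grip": 0},{"tx": 0,"ty": 0,"tz": 0,"rx": 0,"ry": 0,"rz": 0,"grip": 0},{"tx": 0,"ty": 0,"tz": 0,"rx": 0,"ry": 0,"rz": 0,"grip": 0}]}}

```text
t: 7.65
eef_pos: [482.7, 242.0, 94.7]
tcp_rot: [-1.571, 0.0, 1.265]
ft_force: [0.3, 0.1, 0.5]
opening: 0.584
```

Run:
```python
from h import *
snap('wrist','w6'); s=env.state(); print(s['eef_pos'],s['tcp_rot'],s['t'],s['ft_force'],s['opening'])
c,im,d=load('w6'); print(proj(c,[s['eef_pos'],[481,240,30]]))
```

```text
[482.70063004 242.00753578  94.6629934 ] [-1.57098922e+00 -4.22675882e-05  1.26470627e+00] 7.7 [-0.22632733 -0.29433798 -0.95541145] 0.5820042420135663
[[327.05996026 306.30714716]
 [322.82896801 257.64592027]]
```

View pics/w6.png

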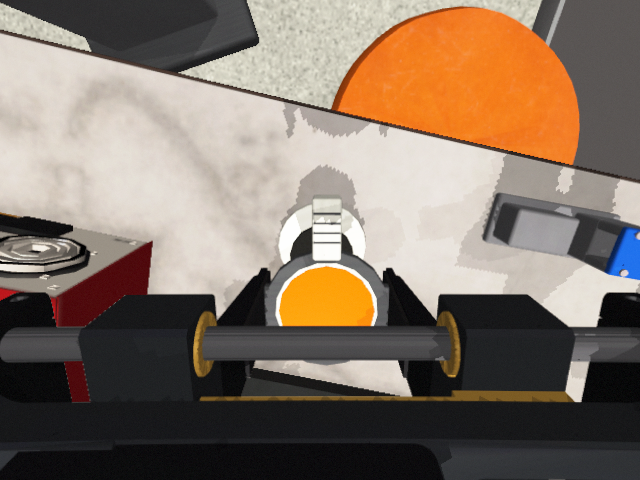

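Emit:
{"fn": "move_arm", "kwargs": {"rows": [{"tx": -0.24,"ty": 1.5,"tz": 0.1,"rx": 0,"ry": 0,"rz": 0,"grip": 0},{"tx": 0,"ty": 2,"tz": 0,"rx": 0,"ry": 0,"rz": 0,"grip": 0},{"tx": 0,"ty": 1.5,"tz": 0,"rx": 0,"ry": 0,"rz": 0,"grip": 0},{"tx": 0,"ty": 0.5,"tz": 0,"rx": 0,"ry": 0,"rz": 0,"grip": 0},{"tx": 0,"ty": 0.25,"tz": 0,"rx": 0,"ry": 0,"rz": 0,"grip": 0},{"tx": 0,"ty": 0.1,"tz": 0,"rx": 0,"ry": 0,"rz": 0,"grip": 0},{"tx": 0,"ty": 0,"tz": 0,"rx": 0,"ry": 0,"rz": 0,"grip": 0}]}}

```text
t: 8.28
eef_pos: [481.3, 240.2, 36.6]
tcp_rot: [-1.571, -0.0, 1.268]
ft_force: [-0.2, -1.2, -0.3]
opening: 0.582
```

Emit:
{"fn": "move_arm", "kwargs": {"rows": [{"tx": 0,"ty": 0.1,"tz": 0,"rx": 0,"ry": 0,"rz": 0,"grip": 0},{"tx": 0,"ty": 0.05,"tz": 0,"rx": 0,"ry": 0,"rz": 0,"grip": 0},{"tx": 0,"ty": 0,"tz": 0,"rx": 0,"ry": 0,"rz": 0,"grip": 0}]}}

```text
t: 8.53
eef_pos: [481.2, 240.2, 35.0]
tcp_rot: [-1.571, -0.0, 1.269]
ft_force: [-1.2, -0.4, 0.6]
opening: 0.586
```

Emit:
{"fn": "move_arm", "kwargs": {"rows": [{"tx": 0,"ty": 0.05,"tz": 0,"rx": 0,"ry": 0,"rz": 0,"grip": 0},{"tx": 0,"ty": 0,"tz": 0,"rx": 0,"ry": 0,"rz": 0,"grip": 0},{"tx": 0,"ty": 0,"tz": 0,"rx": 0,"ry": 0,"rz": 0,"grip": 62},{"tx": 0,"ty": 0,"tz": 0,"rx": 0,"ry": 0,"rz": 0,"grip": 75},{"tx": 0,"ty": 0,"tz": 0,"rx": 0,"ry": 0,"rz": 0,"grip": 95},{"tx": 0,"ty": 0,"tz": 0,"rx": 0,"ry": 0,"rz": 0,"grip": 100},{"tx": 0,"ty": 0,"tz": 0,"rx": 0,"ry": 0,"rz": 0,"grip": 100},{"tx": 0,"ty": 0,"tz": 0,"rx": 0,"ry": 0,"rz": 0,"grip": 100}]}}

```text
t: 9.2
eef_pos: [481.0, 240.1, 34.1]
tcp_rot: [-1.571, 0.0, 1.269]
ft_force: [0.2, 0.2, -0.4]
opening: 0.915
```

Run:
```python
from h import *
snap('wrist','w7'); s=env.state(); print(s['eef_pos'],s['tcp_rot'],s['t'],s['ft_force'],s['opening'])
```

```text
[481.03514992 240.0974805   34.0905739 ] [-1.57085653e+00  5.98592191e-05  1.26894272e+00] 9.25 [-0.26600895 -0.15272482  0.248602  ] 0.9541290080173551
```

View pics/w7.png

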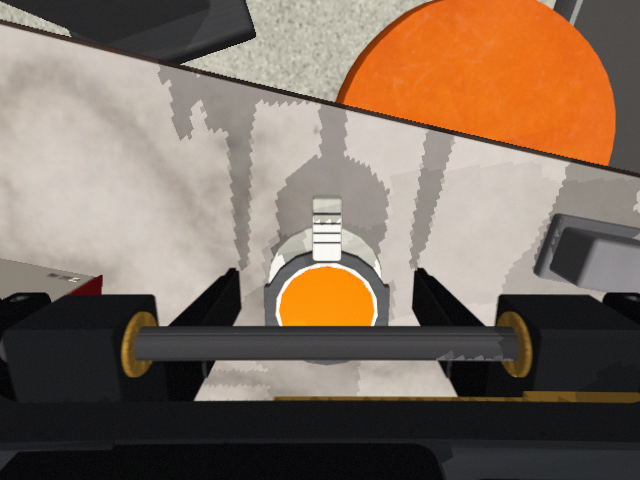

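Run:
```python
from h import *
c,im,d=load('w7'); s=env.state(); t=s['eef_pos'][:2]
a=1.26894; ex=np.array([np.cos(a),np.sin(a)]); ez=np.array([-ex[1],ex[0]])
for p in [(313,196),(341,196),(314,262),(341,262),(327,266)]:
    q=at_z(c,[p],41 if p[1]!=266 else 34)[0]; print(p,(q[:2]-t)@ex,(q[:2]-t)@ez)
ys,xs=np.mgrid[185:320,255:400]; px=np.c_[xs.ravel(),ys.ravel()]
r=rays(c,px)*d[ys.ravel(),xs.ravel()][:,None]; P=c['eye']+r@c['rotation'].T
u=(P[:,:2]-t)@ex;v=(P[:,:2]-t)@ez
m=(abs(u)<5)&(v>30)&(v<50)&(P[:,2]>35); print('handle z',np.median(P[m,2]),v[(abs(u)<5)&(P[:,2]>35)&(v<70)].max())
m=(np.hypot(u,v)<26)&(P[:,2]>28)&(P[:,2]<40);A=np.c_[u[m],v[m],np.ones(m.sum())];print(np.linalg.lstsq(A,P[m,2],rcond=None)[0])
```

```text
(313, 196) -5.50833636482608 50.75769223692427
(341, 196) 5.483457692212336 50.75516669112939
(314, 262) -5.362039219869867 23.358298860400758
(341, 262) 5.772920212437122 23.35471012277605
(327, 266) 0.019153300107663734 19.057590971412942
handle z 40.723642661511434 49.80005607974287
[-1.48462609e-04 -1.76542106e-02  3.42715875e+01]
```

Emit:
{"fn": "move_arm", "kwargs": {"rows": [{"tx": 0,"ty": 0,"tz": 2,"rx": 0,"ry": 0,"rz": 0,"grip": 100},{"tx": 0,"ty": -0.3,"tz": 2.2,"rx": 0,"ry": 0,"rz": 0,"grip": 60},{"tx": 0,"ty": -0.3,"tz": 0,"rx": 0,"ry": 0,"rz": 0,"grip": 40},{"tx": 0,"ty": 0,"tz": 0,"rx": 0,"ry": 0,"rz": 0,"grip": 30},{"tx": 0,"ty": 0,"tz": 0,"rx": 0,"ry": 0,"rz": 0,"grip": 25},{"tx": 0,"ty": 0,"tz": 0,"rx": 0,"ry": 0,"rz": 0,"grip": 22}]}}

```text
t: 9.75
eef_pos: [441.7, 252.6, 40.1]
tcp_rot: [-1.572, -0.0, 1.269]
ft_force: [-0.9, -0.0, -0.6]
opening: 0.706
```

Run:
```python
from h import *
snap('wrist','w8'); s=env.state(); print(s['eef_pos'],s['tcp_rot'],s['t'],s['ft_force'],s['opening'])
c,im,d=load('w8'); print(proj(c,[s['eef_pos']]))
```

```text
[441.6537836  252.47618994  40.00690654] [-1.57126646e+00 -2.51862534e-04  1.26853243e+00] 9.8 [-0.34036513 -0.77981498 -0.10120804] 0.6652996326669468
[[326.71852953 305.99692021]]
```

View pics/w8.png

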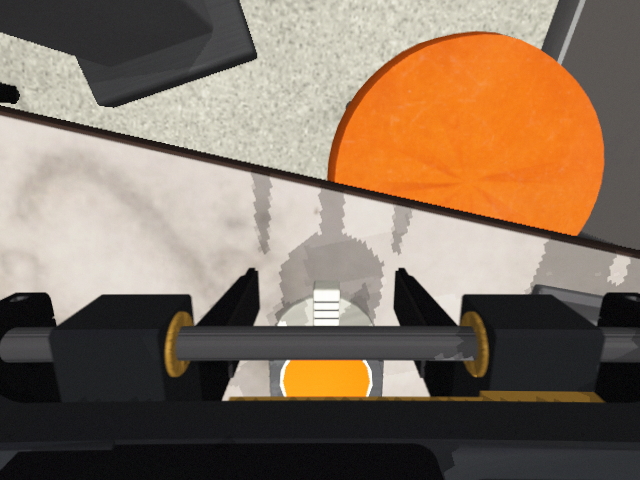

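Emit:
{"fn": "move_arm", "kwargs": {"rows": [{"tx": 0,"ty": 0,"tz": 0,"rx": 0,"ry": 0,"rz": 0,"grip": 22},{"tx": 0,"ty": 0,"tz": 0,"rx": 0,"ry": 0,"rz": 0,"grip": 22},{"tx": 0,"ty": 0,"tz": 0,"rx": 0,"ry": 0,"rz": 0,"grip": 22},{"tx": 0,"ty": 0,"tz": 0,"rx": 0,"ry": 0,"rz": 0,"grip": 22},{"tx": 0,"ty": 0,"tz": 0,"rx": 0,"ry": 0,"rz": 0,"grip": 22},{"tx": 0,"ty": 0,"tz": 0,"rx": 0,"ry": 0,"rz": 0,"grip": 15},{"tx": 0,"ty": 0,"tz": 0,"rx": 0,"ry": 0,"rz": 0,"grip": 5},{"tx": 0,"ty": 0,"tz": 0,"rx": 0,"ry": 0,"rz": 0,"grip": 0},{"tx": 0,"ty": 0,"tz": 0,"rx": 0,"ry": 0,"rz": 0,"grip": 0},{"tx": 0,"ty": 0,"tz": 0,"rx": 0,"ry": 0,"rz": 0,"grip": 0}]}}

```text
t: 10.63
eef_pos: [440.9, 252.6, 40.1]
tcp_rot: [-1.571, 0.0, 1.269]
ft_force: [-0.3, 0.0, -0.5]
opening: 0.125
```

Emit:
{"fn": "move_arm", "kwargs": {"rows": [{"tx": 0,"ty": 0,"tz": 0,"rx": 0,"ry": 0,"rz": 0,"grip": 0},{"tx": 0,"ty": 0,"tz": 0,"rx": 0,"ry": 0,"rz": 0,"grip": 0}]}}

```text
t: 10.8
eef_pos: [440.9, 252.6, 40.1]
tcp_rot: [-1.571, 0.0, 1.269]
ft_force: [0.5, 0.5, 0.3]
opening: 0.121
```

Emit:
{"fn": "move_arm", "kwargs": {"rows": [{"tx": 0,"ty": -0.5,"tz": 0,"rx": 0,"ry": 0,"rz": 0,"grip": 0},{"tx": 0,"ty": -1,"tz": 0,"rx": 0,"ry": 0,"rz": 0,"grip": 0},{"tx": 0,"ty": -1.5,"tz": 0,"rx": 0,"ry": 0,"rz": 0,"grip": 0},{"tx": 0,"ty": -2,"tz": 0,"rx": 0,"ry": 0,"rz": 0,"grip": 0},{"tx": 0,"ty": -1,"tz": 0,"rx": 0,"ry": 0,"rz": 0,"grip": 0},{"tx": 0,"ty": 0,"tz": 0,"rx": 0,"ry": 0,"rz": 0,"grip": 0},{"tx": 0,"ty": 0,"tz": 0,"rx": 0,"ry": 0,"rz": 0,"grip": 0}]}}

```text
t: 11.38
eef_pos: [441.0, 252.6, 100.6]
tcp_rot: [-1.572, -0.001, 1.269]
ft_force: [1.3, -1.0, 0.2]
opening: 0.12
```

Run:
```python
from h import *
snap('wrist','w9'); snap('scene','s9'); s=env.state(); print(s['eef_pos'],s['tcp_rot'],s['t'],s['ft_force'],s['opening'],s['joints'])
c,im,d=load('w9'); print(proj(c,[s['eef_pos']]))
c,im,d=load('s9'); u,v=proj(c,[s['eef_pos']])[0].astype(int)
cv2.imwrite('pics/s9c.png',cv2.resize(im[v-60:v+60,u-80:u+80],None,fx=4,fy=4,interpolation=cv2.INTER_CUBIC))
```

```text
[440.61497121 252.4592926   99.55877774] [-1.57025966e+00  5.70882198e-04  1.26902519e+00] 11.4833 [-1.07882634  0.55550362 -1.17469534] 0.12372542700928896 [ 3.90217950e-01  5.18108474e-01  1.97717143e+00 -1.61121550e-04
  6.47090240e-01 -8.78678498e-01]
[[326.25599368 304.50857881]]
```

View pics/w9.png

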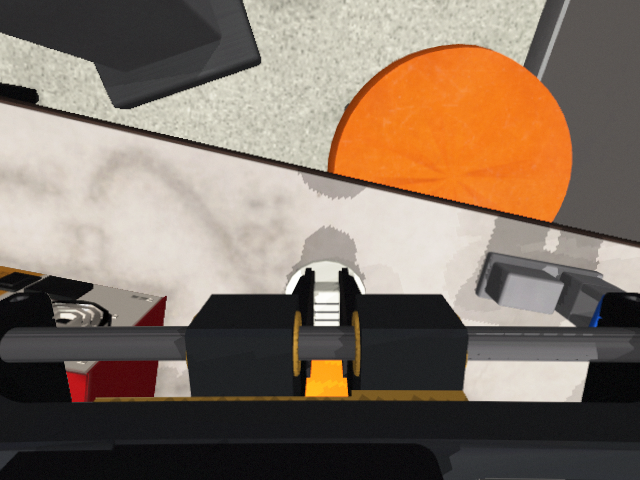

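View pics/s9c.png

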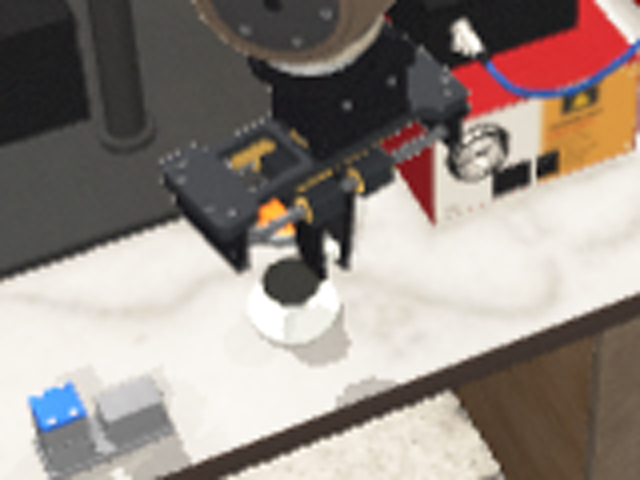

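Run:
```python
from h import *
c,im,d=load('w9'); s=env.state(); t=np.array([440.9,252.6]);zt=100.1
a=1.269; ex=np.array([np.cos(a),np.sin(a)]); ez=np.array([-ex[1],ex[0]])
ys,xs=np.mgrid[280:402,300:352]; px=np.c_[xs.ravel(),ys.ravel()]
r=rays(c,px)*d[ys.ravel(),xs.ravel()][:,None]; P=c['eye']+r@c['rotation'].T
u=(P[:,:2]-t)@ex;v=(P[:,:2]-t)@ez
D=d[ys.ravel(),xs.ravel()]
m=(P[:,2]>85)&(P[:,2]<107)&(abs(u)<4.5)
for lo in range(-44,16,4):
    k=m&(v>lo)&(v<lo+4)
    if k.sum():print(lo,k.sum(),np.median(P[k,2]).round(2))
k=m&(v<-16)&(P[:,2]<98);A=np.c_[u[k],v[k],np.ones(k.sum())];print(np.linalg.lstsq(A,P[k,2],rcond=None)[0])
k=m&(v>-12)&(v<9);A=np.c_[u[k],v[k],np.ones(k.sum())];print(np.linalg.lstsq(A,P[k,2],rcond=None)[0])
```

```text
-44 134 94.91
-40 122 94.76
-36 131 94.75
-32 29 95.14
-12 51 101.24
-8 162 101.23
-4 163 101.29
0 161 101.32
4 335 99.81
8 1 98.07
[-1.52495067e-04  8.10334386e-03  9.51055946e+01]
[-6.05533320e-03 -2.65146640e-01  1.00290007e+02]
```

Emit:
{"fn": "move_arm", "kwargs": {"rows": [{"tx": 0,"ty": -3,"tz": 0,"rx": 0,"ry": 0,"rz": 0,"grip": 0},{"tx": 0,"ty": -4,"tz": 0,"rx": 0,"ry": 0,"rz": 0,"grip": 0},{"tx": 0,"ty": -4,"tz": 0,"rx": 0,"ry": 0,"rz": 0,"grip": 0},{"tx": -1,"ty": -3,"tz": -1,"rx": 0,"ry": 0,"rz": 0,"grip": 0},{"tx": -2,"ty": -2,"tz": -2,"rx": 0,"ry": 0,"rz": 0,"grip": 0},{"tx": -3,"ty": 0,"tz": -2.2,"rx": 0,"ry": 0,"rz": 0,"grip": 0},{"tx": -3,"ty": 0,"tz": -2.2,"rx": 0,"ry": 0,"rz": 0,"grip": 0},{"tx": -3,"ty": 0,"tz": -2.2,"rx": 0,"ry": 0,"rz": 0,"grip": 0},{"tx": -3,"ty": 0,"tz": -2.2,"rx": 0,"ry": 0,"rz": 0,"grip": 0},{"tx": -3,"ty": 0,"tz": -2.2,"rx": 0,"ry": 0,"rz": 0,"grip": 0}]}}

```text
t: 12.32
eef_pos: [521.2, 37.4, 259.1]
tcp_rot: [-1.569, 0.0, 1.269]
ft_force: [1.3, 0.7, -0.2]
opening: 0.123
```

Emit:
{"fn": "move_arm", "kwargs": {"rows": [{"tx": -3,"ty": 0,"tz": -2.2,"rx": 0,"ry": 0,"rz": 0,"grip": 0},{"tx": -3,"ty": 0,"tz": -2.2,"rx": 0,"ry": 0,"rz": 0,"grip": 0},{"tx": -3,"ty": 0,"tz": -2.2,"rx": 0,"ry": 0,"rz": 0,"grip": 0},{"tx": -3,"ty": 0,"tz": -2.2,"rx": 0,"ry": 0,"rz": 0,"grip": 0},{"tx": -3,"ty": 0,"tz": -2.2,"rx": 0,"ry": 0,"rz": 0,"grip": 0},{"tx": -3,"ty": 0,"tz": -2.2,"rx": 0,"ry": 0,"rz": 0,"grip": 0},{"tx": -2.5,"ty": 0,"tz": -1,"rx": 0,"ry": 0,"rz": 0,"grip": 0},{"tx": 0,"ty": 0,"tz": 0,"rx": 0,"ry": 0,"rz": 0,"grip": 0},{"tx": 0,"ty": 0,"tz": 0,"rx": 0,"ry": 0,"rz": 0,"grip": 0}]}}

```text
t: 13.07
eef_pos: [595.4, -200.1, 258.3]
tcp_rot: [-1.568, -0.0, 1.267]
ft_force: [-0.1, -0.2, -0.4]
opening: 0.124
```

Run:
```python
from h import *
snap('wrist','w10'); s=env.state(); print(s['eef_pos'],s['tcp_rot'],s['t'],s['ft_force'],s['opening'],s['joints'])
c,im,d=load('w10'); print(proj(c,[s['eef_pos']]))
```

```text
[ 595.39878232 -198.91664626  258.75701035] [-1.56860096e+00 -4.05577000e-04  1.26791031e+00] 13.1167 [-0.31917671  0.9866296  -1.21891524] 0.11980471269656524 [-4.27655752e-01  4.73156444e-01  1.51893968e+00  1.41459069e-04
  1.15172530e+00 -1.69562421e+00]
[[329.40414978 305.99248505]]
```

View pics/w10.png

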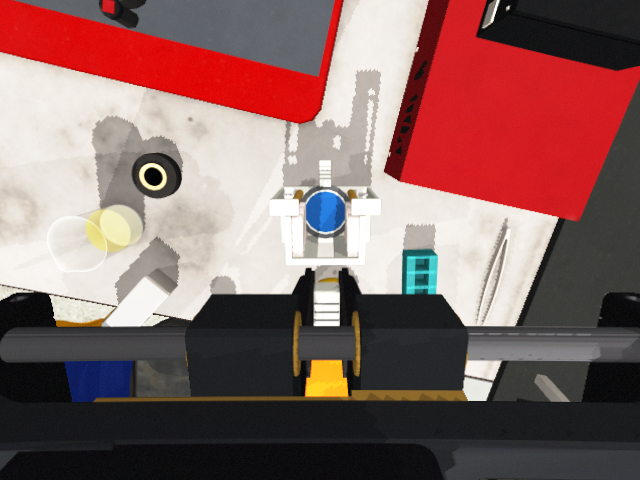

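```bash
cat > cas.py <<'E'
from h import *
import sys
def meas(tag,x0,x1,y0,y1):
    c,im,d=load(tag)
    ys,xs=np.mgrid[y0:y1,x0:x1]; px=np.c_[xs.ravel(),ys.ravel()]
    D=cv2.medianBlur(d,3)
    r=rays(c,px)*D[ys.ravel(),xs.ravel()][:,None]; P=c['eye']+r@c['rotation'].T
    near=np.hypot(P[:,0]-600,P[:,1]+204)<70
    tb=np.median(P[abs(P[:,2])<6,2])
    T=P[(P[:,2]>90)&(P[:,2]<108)&near]
    R=cv2.minAreaRect(T[:,:2].astype(np.float32)); bx=cv2.boxPoints(R)
    front=T[(T[:,2]>98)]
    best=None
    for a in np.radians(np.arange(-21,-13,.1)):
        ex=np.array([np.cos(a),np.sin(a)]);ey=np.array([-ex[1],ex[0]]);u=T[:,:2]@ex;v=T[:,:2]@ey
        pu=np.percentile(u,[.5,99.5]);pv=np.percentile(v,[.5,99.5]);A=np.ptp(pu)*np.ptp(pv)
        if best is None or A<best[0]: best=(A,np.degrees(a),ex*pu.mean()+ey*pv.mean(),np.ptp(pu),np.ptp(pv),ex)
    print(tag,'table',tb,'rect',R,'fit',best[1:5],'origin',best[2]-6*best[5],'ztop',np.median(T[T[:,2]>98,2]),np.percentile(T[:,2],[5,25,50,75,95]))
    return P
meas('w1',285,428,90,225); meas('w10',260,395,140,275)
E
python3 cas.py
python3 - <<'E'
from h import *
c,im,d=load('w10')
cv2.imwrite('pics/w10c.png',cv2.resize(im[150:275,260:390],None,fx=4.5,fy=4.5,interpolation=cv2.INTER_CUBIC))
E
```

```text
w1 table -1.3239240610047887 rect ((601.9308471679688, -204.18931579589844), (95.4433364868164, 59.62611389160156), 72.66423797607422) fit (np.float64(-16.89999999999994), array([ 601.98085856, -203.75825773]), np.float64(58.87783458407716), np.float64(93.1103947684037)) origin [ 596.23997706 -202.01404457] ztop 99.96268399607624 [ 94.61914092  95.58116574  99.3625726  100.38766275 101.24342398]
w10 table -1.2876282108239252 rect ((601.4727172851562, -203.5740203857422), (94.91899108886719, 59.61009216308594), 72.77188110351562) fit (np.float64(-17.299999999999947), array([ 601.4365616 , -203.52025827]), np.float64(59.28014183438381), np.float64(93.01071685716377)) origin [ 595.70799681 -201.73600903] ztop 100.13095354279096 [ 94.95373177  95.80849835  99.54368393 100.58946126 101.26917503]
```

View pics/w10c.png

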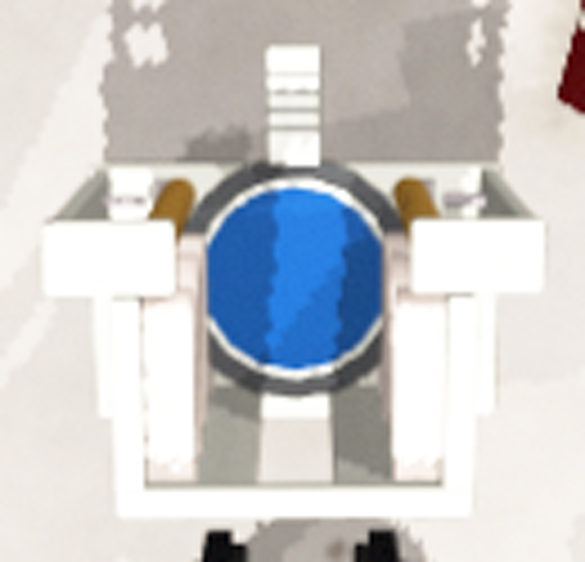

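Emit:
{"fn": "move_arm", "kwargs": {"rows": [{"tx": 0,"ty": 0,"tz": 2,"rx": 0,"ry": 0,"rz": 0,"grip": 0},{"tx": -0.1,"ty": 0,"tz": 3.5,"rx": 0,"ry": 0,"rz": 0,"grip": 0},{"tx": -0.1,"ty": 1,"tz": 3.5,"rx": 0,"ry": 0,"rz": 0,"grip": 0},{"tx": 0,"ty": 3,"tz": 2.1,"rx": 0,"ry": 0,"rz": 0,"grip": 0},{"tx": 0,"ty": 4,"tz": 0,"rx": 0,"ry": 0,"rz": 0,"grip": 0},{"tx": 0,"ty": 4,"tz": 0,"rx": 0,"ry": 0,"rz": 0,"grip": 0},{"tx": 0,"ty": 3,"tz": 0,"rx": 0,"ry": 0,"rz": 0,"grip": 0},{"tx": 0,"ty": 1,"tz": 0,"rx": 0,"ry": 0,"rz": 0,"grip": 0},{"tx": 0,"ty": 0,"tz": 0,"rx": 0,"ry": 0,"rz": 0,"grip": 0},{"tx": 0,"ty": 0,"tz": 0,"rx": 0,"ry": 0,"rz": 0,"grip": 0}]}}

```text
t: 13.95
eef_pos: [489.6, -167.3, 100.8]
tcp_rot: [-1.571, 0.0, 1.27]
ft_force: [0.6, 0.3, 0.4]
opening: 0.124
```

Run:
```python
from h import *
import time
snap('wrist','w11'); s=env.state(); snap('scene','s11'); snap('top','t11');s2=env.state();print(s['eef_pos'],s2['eef_pos'],s2['tcp_rot'],s2['t'],s2['ft_force'])
o=np.array([595.8,-202.15]);a=np.radians(-17.3);ex=np.array([np.cos(a),np.sin(a)]);ey=np.array([-ex[1],ex[0]])
for q in(s,s2): e=q['eef_pos'][:2]-o; print(e@ex,e@ey)
c,im,d=load('s11');cv2.imwrite('pics/s11c.png',cv2.resize(im[160:280,290:430],None,fx=5,fy=5,interpolation=cv2.INTER_CUBIC))
c,im,d=load('t11');cv2.imwrite('pics/t11c.png',cv2.resize(im[200:300,330:450],None,fx=6,fy=6,interpolation=cv2.INTER_CUBIC))
```

```text
[ 489.91263704 -167.59971111  101.52307799] [ 489.98232806 -167.86528877  101.87444205] [-1.57373148e+00  5.07072764e-04  1.26936108e+00] 14.1 [-0.21115108  0.79470012  0.14779546]
-111.37149112150344 1.4990202140368554
-111.22597674277421 1.2661814341633133
```

View pics/s11c.png

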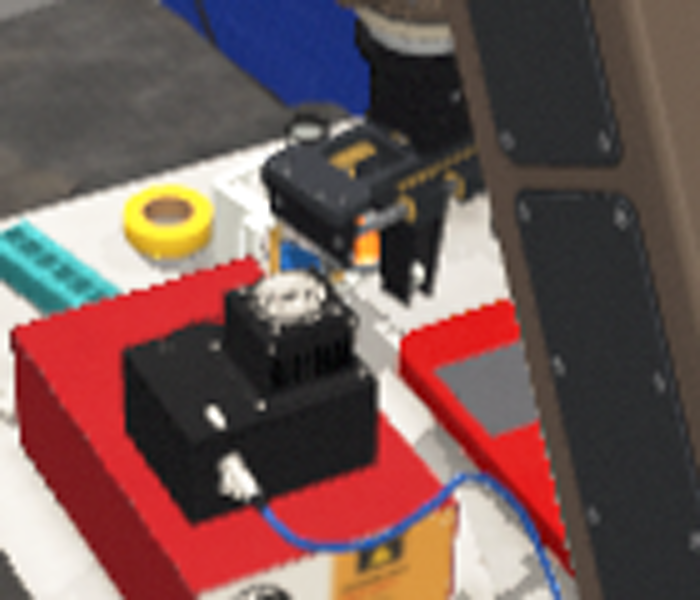

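View pics/w11.png

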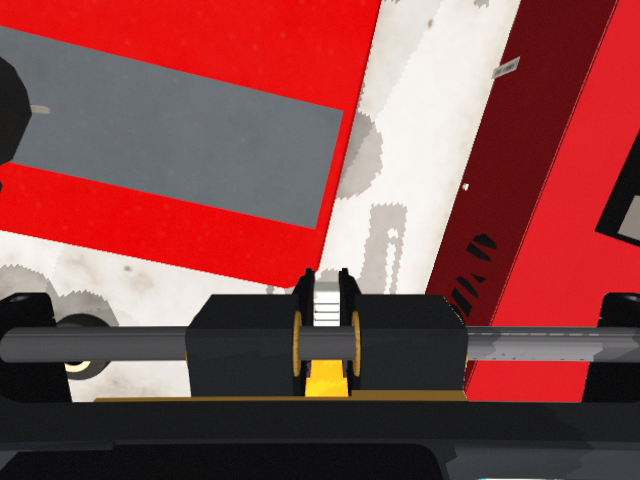

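Emit:
{"fn": "move_arm", "kwargs": {"rows": [{"tx": -0.13,"ty": 1,"tz": 0,"rx": 0,"ry": 0,"rz": 0,"grip": 0},{"tx": 0,"ty": 1.5,"tz": 0,"rx": 0,"ry": 0,"rz": 0,"grip": 0},{"tx": 0,"ty": 1,"tz": 0,"rx": 0,"ry": 0,"rz": 0,"grip": 0},{"tx": 0,"ty": 0,"tz": 0,"rx": 0,"ry": 0,"rz": 0,"grip": 0},{"tx": 0,"ty": 0,"tz": 0,"rx": 0,"ry": 0,"rz": 0,"grip": 0},{"tx": 0,"ty": 0,"tz": 0,"rx": 0,"ry": 0,"rz": 0,"grip": 0}]}}

```text
t: 14.6
eef_pos: [488.9, -169.1, 65.4]
tcp_rot: [-1.571, 0.0, 1.269]
ft_force: [-0.1, 0.3, -0.1]
opening: 0.122
```

```bash
cat > st.py <<'E'
from h import *
o=np.array([595.8,-202.15]);a=np.radians(-17.3);ex=np.array([np.cos(a),np.sin(a)]);ey=np.array([-ex[1],ex[0]])
E=[];F=[]
import sys
for i in range(int(sys.argv[1])):
    env.read_camera('top'); s=env.state();e=s['eef_pos'];q=e[:2]-o;E.append([q@ex,q@ey,e[2],s['tcp_rot'][0],s['tcp_rot'][1],s['tcp_rot'][2]]);f=s['ft_force'];F.append([f[:2]@ex,f[:2]@ey,f[2]])
print(np.array(E).round(3));print('mean',np.mean(E,0).round(3),'F',np.mean(F,0).round(2),s['t'],s['opening'])
E
python3 st.py 5
```

```text
[[-111.758   -0.227   65.606   -1.572    0.       1.269]
 [-111.751   -0.178   65.648   -1.572    0.       1.269]
 [-111.797   -0.179   65.638   -1.572    0.       1.269]
 [-111.823   -0.196   65.597   -1.572    0.       1.269]
 [-111.865   -0.174   65.523   -1.572    0.       1.269]]
mean [-111.799   -0.191   65.602   -1.572    0.       1.269] F [ 0.02 -0.04 -0.12] 14.85 0.11976685156593034
```

Emit:
{"fn": "move_arm", "kwargs": {"rows": [{"tx": 0,"ty": 0,"tz": -0.6,"rx": 0,"ry": 0,"rz": 0,"grip": 0},{"tx": 0,"ty": 0,"tz": -0.8,"rx": 0,"ry": 0,"rz": 0,"grip": 0},{"tx": 0,"ty": 0,"tz": -0.7,"rx": 0,"ry": 0,"rz": 0,"grip": 0},{"tx": 0,"ty": 0,"tz": -0.4,"rx": 0,"ry": 0,"rz": 0,"grip": 0},{"tx": 0,"ty": 0,"tz": 0,"rx": 0,"ry": 0,"rz": 0,"grip": 0}]}}

```text
t: 15.27
eef_pos: [513.7, -176.8, 65.1]
tcp_rot: [-1.572, 0.0, 1.269]
ft_force: [-0.3, 0.1, -0.4]
opening: 0.123
```

```bash
python3 st.py 3
python3 - <<'E'
from h import *
snap('top','t12');c,im,d=load('t12');cv2.imwrite('pics/t12c.png',cv2.resize(im[200:300,330:450],None,fx=6,fy=6,interpolation=cv2.INTER_CUBIC))
E
```

```text
[[-86.644  -0.135  64.969  -1.571   0.      1.269]
 [-87.082  -0.097  64.95   -1.57    0.      1.269]
 [-87.301  -0.092  64.961  -1.57    0.      1.269]]
mean [-87.009  -0.108  64.96   -1.571   0.      1.269] F [-0.39  0.35 -0.92] 15.4167 0.1200257967794446
```

View pics/t12c.png

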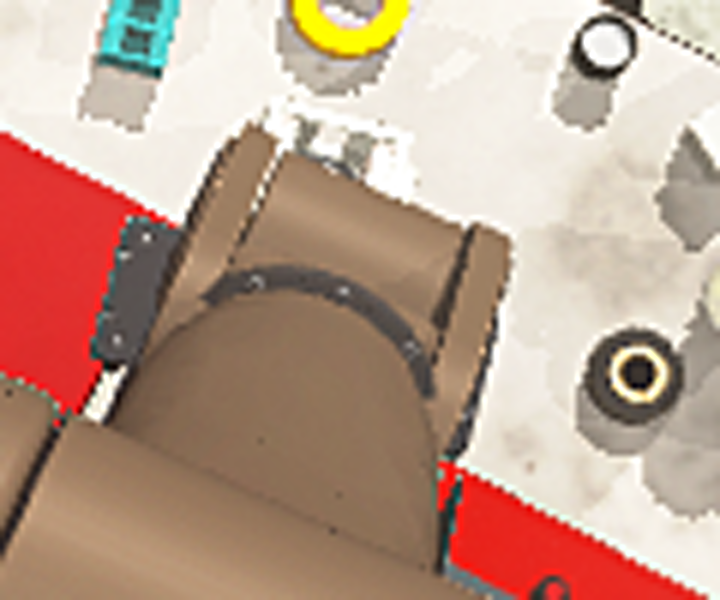

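Emit:
{"fn": "move_arm", "kwargs": {"rows": [{"tx": 0,"ty": -0.05,"tz": -0.4,"rx": 0,"ry": 0,"rz": 0,"grip": 0},{"tx": 0,"ty": 0,"tz": -0.4,"rx": 0,"ry": 0,"rz": 0,"grip": 0},{"tx": 0,"ty": 0,"tz": 0,"rx": 0,"ry": 0,"rz": 0,"grip": 0}]}}

```text
t: 15.72
eef_pos: [520.6, -178.9, 65.6]
tcp_rot: [-1.57, 0.0, 1.269]
ft_force: [-1.7, 0.7, 1.0]
opening: 0.124
```

```bash
python3 st.py 3
```

```text
[[-7.9000e+01 -1.2000e-01  6.5596e+01 -1.5700e+00  0.0000e+00  1.2690e+00]
 [-7.9143e+01 -1.0600e-01  6.5559e+01 -1.5700e+00 -0.0000e+00  1.2690e+00]
 [-7.9175e+01 -7.3000e-02  6.5612e+01 -1.5710e+00  0.0000e+00  1.2690e+00]]
mean [-79.106  -0.1    65.589  -1.57    0.      1.269] F [-1.98  0.39  1.08] 15.8667 0.121998997010246
```

Emit:
{"fn": "move_arm", "kwargs": {"rows": [{"tx": 0,"ty": 0,"tz": -0.3,"rx": 0,"ry": 0,"rz": 0,"grip": 0},{"tx": 0,"ty": 0,"tz": -0.3,"rx": 0,"ry": 0,"rz": 0,"grip": 0},{"tx": 0,"ty": 0,"tz": 0,"rx": 0,"ry": 0,"rz": 0,"grip": 0}]}}

```text
t: 16.12
eef_pos: [526.3, -180.7, 65.6]
tcp_rot: [-1.571, 0.0, 1.269]
ft_force: [-1.6, 0.6, -0.5]
opening: 0.122
```

```bash
python3 st.py 3
```

```text
[[-72.829  -0.148  65.602  -1.571   0.      1.269]
 [-72.822  -0.16   65.633  -1.571   0.      1.269]
 [-72.849  -0.173  65.654  -1.571   0.      1.269]]
mean [-72.833  -0.161  65.63   -1.571   0.      1.269] F [-0.96  0.29 -0.79] 16.2667 0.1256559238896987
```

Emit:
{"fn": "move_arm", "kwargs": {"rows": [{"tx": 0,"ty": 0,"tz": -0.3,"rx": 0,"ry": 0,"rz": 0,"grip": 0},{"tx": 0,"ty": 0,"tz": -0.3,"rx": 0,"ry": 0,"rz": 0,"grip": 0},{"tx": 0,"ty": 0,"tz": 0,"rx": 0,"ry": 0,"rz": 0,"grip": 0}]}}

```text
t: 16.52
eef_pos: [532.5, -182.6, 65.7]
tcp_rot: [-1.572, 0.0, 1.269]
ft_force: [0.6, 0.4, -1.9]
opening: 0.124
```

```bash
python3 st.py 3
```

```text
[[-66.384  -0.187  65.651  -1.572   0.      1.269]
 [-66.554  -0.18   65.649  -1.572   0.      1.269]
 [-66.684  -0.162  65.655  -1.572   0.      1.269]]
mean [-66.54   -0.176  65.652  -1.572   0.      1.269] F [ 0.67  0.79 -1.21] 16.6667 0.12437122974877107
```

Emit:
{"fn": "move_arm", "kwargs": {"rows": [{"tx": 0,"ty": 0,"tz": -0.3,"rx": 0,"ry": 0,"rz": 0,"grip": 0},{"tx": 0,"ty": 0,"tz": -0.2,"rx": 0,"ry": 0,"rz": 0,"grip": 0},{"tx": 0,"ty": 0,"tz": 0,"rx": 0,"ry": 0,"rz": 0,"grip": 0}]}}

```text
t: 16.92
eef_pos: [536.9, -184.0, 65.7]
tcp_rot: [-1.571, 0.0, 1.269]
ft_force: [-0.1, 0.2, -1.3]
opening: 0.122
```

```bash
python3 st.py 3
```

```text
[[-61.688  -0.185  65.649  -1.571   0.      1.269]
 [-61.721  -0.18   65.659  -1.572   0.      1.269]
 [-61.808  -0.171  65.644  -1.571   0.      1.269]]
mean [-61.739  -0.178  65.651  -1.571   0.      1.269] F [ 0.43 -0.05 -1.21] 17.0667 0.12210139328130266
```

Run:
```python
from h import *
snap('wrist','w13');c,im,d=load('w13'); s=env.state(); t=s['eef_pos']
cv2.imwrite('pics/w13c.png',cv2.resize(im[220:420,220:440],None,fx=3,fy=3,interpolation=cv2.INTER_CUBIC))
a=1.269; ex=np.array([np.cos(a),np.sin(a)]); ez=np.array([-ex[1],ex[0]])
for tag,tt in(('w9',np.array([440.9,252.6,100.1])),('w13',t)):
    c,im,d=load(tag)
    ys,xs=np.mgrid[270:402,300:352]; px=np.c_[xs.ravel(),ys.ravel()]
    r=rays(c,px)*d[ys.ravel(),xs.ravel()][:,None]; P=c['eye']+r@c['rotation'].T-tt
    u=P[:,:2]@ex;v=P[:,:2]@ez
    k=(abs(u)<4)&(P[:,2]>-3)&(P[:,2]<5); print(tag,'handle end',np.sort(v[k])[-8:].round(1),np.median(P[k&(v<5)&(v>-12),2]))
    k=(abs(u)<4)&(v<-30)&(P[:,2]>-15)&(P[:,2]<5)
    if k.sum():A=np.c_[v[k],np.ones(k.sum())];print(k.sum(),np.median(P[k,2]),np.linalg.lstsq(A,P[k,2],rcond=None)[0])
```

```text
w9 handle end [7.8 7.9 7.9 7.9 8.  8.  8.  8.1] 1.1832777057530421
574 -5.327462195485268 [ 0.00576322 -5.09587694]
w13 handle end [7.8 7.8 7.8 8.  8.  8.  8.1 8.2] 0.6856449769678932
606 -5.839394704758959 [ 0.00813654 -5.52917496]
```

View pics/w13c.png

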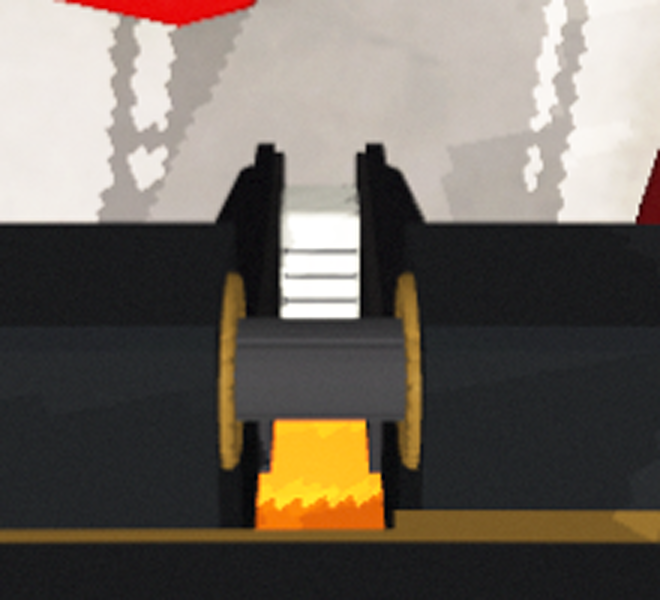

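Emit:
{"fn": "move_arm", "kwargs": {"rows": [{"tx": 0,"ty": 0,"tz": -0.3,"rx": 0,"ry": 0,"rz": 0,"grip": 0},{"tx": 0,"ty": 0,"tz": -0.3,"rx": 0,"ry": 0,"rz": 0,"grip": 0},{"tx": 0,"ty": 0,"tz": 0,"rx": 0,"ry": 0,"rz": 0,"grip": 0}]}}

```text
t: 17.37
eef_pos: [542.8, -185.8, 65.6]
tcp_rot: [-1.571, 0.0, 1.269]
ft_force: [0.6, -0.1, 0.5]
opening: 0.122
```

```bash
python3 st.py 3
```

```text
[[-55.589  -0.173  65.625  -1.571   0.      1.269]
 [-55.684  -0.165  65.64   -1.571   0.      1.269]
 [-55.793  -0.168  65.637  -1.571   0.      1.269]]
mean [-55.689  -0.168  65.634  -1.571   0.      1.269] F [ 0.71  0.27 -0.91] 17.5167 0.12342754170666533
```

Emit:
{"fn": "move_arm", "kwargs": {"rows": [{"tx": 0,"ty": 0,"tz": -0.3,"rx": 0,"ry": 0,"rz": 0,"grip": 0},{"tx": 0,"ty": 0,"tz": -0.2,"rx": 0,"ry": 0,"rz": 0,"grip": 0},{"tx": 0,"ty": 0,"tz": 0,"rx": 0,"ry": 0,"rz": 0,"grip": 0}]}}

```text
t: 17.77
eef_pos: [547.4, -187.3, 65.6]
tcp_rot: [-1.571, 0.0, 1.269]
ft_force: [0.7, -0.6, -0.3]
opening: 0.124
```

```bash
python3 st.py 3
```

```text
[[-50.695  -0.174  65.605  -1.571   0.      1.269]
 [-50.709  -0.157  65.678  -1.572   0.      1.269]
 [-50.802  -0.163  65.639  -1.571   0.      1.269]]
mean [-50.735  -0.164  65.641  -1.571   0.      1.269] F [ 1.25  0.54 -0.97] 17.9167 0.12143006086245636
```

Emit:
{"fn": "move_arm", "kwargs": {"rows": [{"tx": 0,"ty": 0,"tz": -0.3,"rx": 0,"ry": 0,"rz": 0,"grip": 0},{"tx": 0,"ty": 0,"tz": -0.1,"rx": 0,"ry": 0,"rz": 0,"grip": 0},{"tx": 0,"ty": 0,"tz": 0,"rx": 0,"ry": 0,"rz": 0,"grip": 0}]}}

```text
t: 18.17
eef_pos: [551.7, -188.7, 65.7]
tcp_rot: [-1.573, 0.0, 1.269]
ft_force: [4.6, -0.9, -3.1]
opening: 0.122
```

```bash
python3 st.py 3
```

```text
[[-46.191  -0.204  65.718  -1.573   0.      1.269]
 [-46.225  -0.222  65.74   -1.573   0.      1.269]
 [-46.253  -0.251  65.744  -1.573   0.      1.269]]
mean [-46.223  -0.226  65.734  -1.573   0.      1.269] F [ 5.43  0.2  -2.8 ] 18.3167 0.12393670194882721
```

Emit:
{"fn": "move_arm", "kwargs": {"rows": [{"tx": 0,"ty": 0,"tz": -0.2,"rx": 0,"ry": 0,"rz": 0,"grip": 0},{"tx": 0,"ty": 0,"tz": 0,"rx": 0,"ry": 0,"rz": 0,"grip": 0},{"tx": 0,"ty": 0,"tz": 0,"rx": 0,"ry": 0,"rz": 0,"grip": 0}]}}

```text
t: 18.57
eef_pos: [553.0, -189.0, 65.7]
tcp_rot: [-1.571, 0.0, 1.269]
ft_force: [5.2, -0.9, -2.0]
opening: 0.124
```

```bash
python3 st.py 3
```

```text
[[-44.818  -0.18   65.655  -1.571   0.      1.269]
 [-44.868  -0.149  65.697  -1.571   0.      1.269]
 [-44.918  -0.154  65.669  -1.571   0.      1.269]]
mean [-44.868  -0.161  65.674  -1.571   0.      1.269] F [ 4.    0.41 -2.34] 18.7167 0.12446076773735212
```

Emit:
{"fn": "move_arm", "kwargs": {"rows": [{"tx": 0,"ty": 0,"tz": -0.12,"rx": 0,"ry": 0,"rz": 0,"grip": 0},{"tx": 0,"ty": 0,"tz": 0,"rx": 0,"ry": 0,"rz": 0,"grip": 0},{"tx": 0,"ty": 0,"tz": 0,"rx": 0,"ry": 0,"rz": 0,"grip": 0}]}}

```text
t: 18.97
eef_pos: [553.8, -189.2, 65.6]
tcp_rot: [-1.571, 0.0, 1.269]
ft_force: [2.0, 0.7, -1.0]
opening: 0.124
```

```bash
python3 st.py 3
```

```text
[[-43.952  -0.108  65.639  -1.571   0.      1.269]
 [-43.959  -0.116  65.626  -1.571   0.      1.269]
 [-43.958  -0.105  65.633  -1.571   0.      1.269]]
mean [-43.956  -0.11   65.632  -1.571   0.      1.269] F [ 2.    0.64 -0.83] 19.1167 0.12108306293556245
```

Emit:
{"fn": "move_arm", "kwargs": {"rows": [{"tx": 0,"ty": 0,"tz": -0.1,"rx": 0,"ry": 0,"rz": 0,"grip": 0},{"tx": 0,"ty": 0,"tz": 0,"rx": 0,"ry": 0,"rz": 0,"grip": 0},{"tx": 0,"ty": 0,"tz": 0,"rx": 0,"ry": 0,"rz": 0,"grip": 0}]}}

```text
t: 19.37
eef_pos: [554.7, -189.5, 65.6]
tcp_rot: [-1.57, 0.0, 1.269]
ft_force: [1.1, 0.3, -0.5]
opening: 0.128
```

```bash
python3 st.py 3
```

```text
[[-42.98   -0.137  65.594  -1.57    0.      1.269]
 [-42.98   -0.1    65.599  -1.571   0.      1.269]
 [-42.958  -0.122  65.597  -1.571   0.      1.269]]
mean [-42.973  -0.12   65.597  -1.571   0.      1.269] F [ 0.52  0.95 -0.42] 19.5167 0.12696206610252164
```

Emit:
{"fn": "move_arm", "kwargs": {"rows": [{"tx": 0,"ty": 0.05,"tz": -0.06,"rx": 0,"ry": 0,"rz": 0,"grip": 0},{"tx": 0,"ty": 0.05,"tz": 0,"rx": 0,"ry": 0,"rz": 0,"grip": 0},{"tx": 0,"ty": 0,"tz": 0,"rx": 0,"ry": 0,"rz": 0,"grip": 0}]}}

```text
t: 19.77
eef_pos: [555.3, -189.7, 64.7]
tcp_rot: [-1.571, 0.0, 1.269]
ft_force: [-1.5, 0.1, 3.0]
opening: 0.123
```

```bash
python3 st.py 3
```

```text
[[-42.315  -0.179  64.741  -1.571   0.      1.269]
 [-42.339  -0.188  64.719  -1.571   0.      1.269]
 [-42.339  -0.198  64.72   -1.571   0.      1.269]]
mean [-42.331  -0.188  64.727  -1.571   0.      1.269] F [-1.44  0.38  2.16] 19.9167 0.1246102754118612
```

Emit:
{"fn": "move_arm", "kwargs": {"rows": [{"tx": 0,"ty": 0,"tz": 0,"rx": 0,"ry": 0,"rz": 0,"grip": 16},{"tx": 0,"ty": 0,"tz": 0,"rx": 0,"ry": 0,"rz": 0,"grip": 22},{"tx": 0,"ty": 0,"tz": 0,"rx": 0,"ry": 0,"rz": 0,"grip": 30},{"tx": 0,"ty": 0,"tz": 0,"rx": 0,"ry": 0,"rz": 0,"grip": 35},{"tx": 0,"ty": 0,"tz": 0,"rx": 0,"ry": 0,"rz": 0,"grip": 35},{"tx": 0,"ty": 0,"tz": 0,"rx": 0,"ry": 0,"rz": 0,"grip": 35}]}}

```text
t: 20.42
eef_pos: [555.4, -189.7, 64.6]
tcp_rot: [-1.571, 0.0, 1.269]
ft_force: [-0.9, 0.7, 0.6]
opening: 0.348
```

Run:
```python
from h import *
snap('wrist','w14');c,im,d=load('w14'); s=env.state(); t=s['eef_pos'];print(t,s['ft_force'],s['opening'])
cv2.imwrite('pics/w14c.png',cv2.resize(im[220:420,220:440],None,fx=3,fy=3,interpolation=cv2.INTER_CUBIC))
a=1.269; ex=np.array([np.cos(a),np.sin(a)]); ez=np.array([-ex[1],ex[0]])
ys,xs=np.mgrid[270:402,300:352]; px=np.c_[xs.ravel(),ys.ravel()]
r=rays(c,px)*d[ys.ravel(),xs.ravel()][:,None]; P=c['eye']+r@c['rotation'].T-t
u=P[:,:2]@ex;v=P[:,:2]@ez
k=(abs(u)<4)&(P[:,2]>-8)&(P[:,2]<5); print('handle end',np.sort(v[k])[-8:].round(1),np.median(P[k&(v<5)&(v>-12),2]))
k=k&(v<7)&(v>-13);A=np.c_[v[k],np.ones(k.sum())];print(k.sum(),np.linalg.lstsq(A,P[k,2],rcond=None)[0])
k=(abs(u)<4)&(v<-30)&(P[:,2]>-15)&(P[:,2]<5);A=np.c_[v[k],np.ones(k.sum())];print(k.sum(),np.median(P[k,2]),np.linalg.lstsq(A,P[k,2],rcond=None)[0])
```

```text
[ 555.41733989 -189.73967683   64.59256194] [0.30548168 0.39807931 0.31362523] 0.34648172915784475
handle end [8.1 8.1 8.1 8.1 8.1 8.2 8.2 8.4] 0.7228317842958916
587 [-0.015253    0.64570014]
603 -5.4919029621827065 [-3.51948135e-03 -5.65610455e+00]
```

View pics/w14c.png

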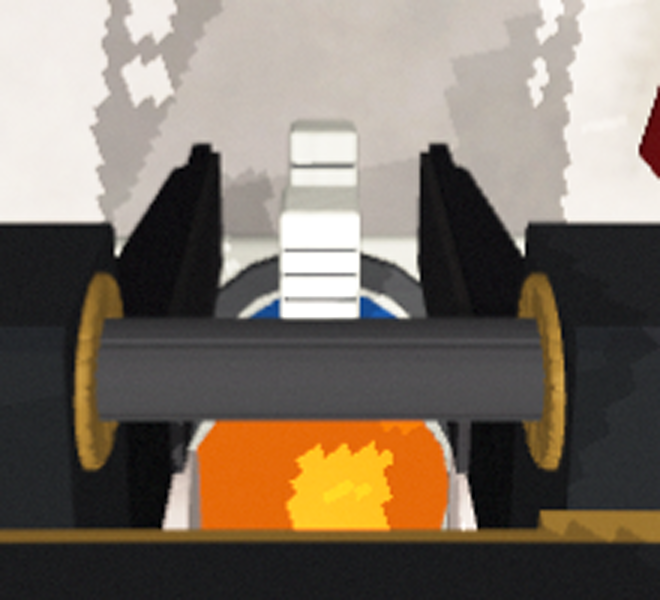

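Emit:
{"fn": "move_arm", "kwargs": {"rows": [{"tx": 0,"ty": -1,"tz": 0,"rx": 0,"ry": 0,"rz": 0,"grip": 35},{"tx": 0,"ty": -2,"tz": 0,"rx": 0,"ry": 0,"rz": 0,"grip": 35},{"tx": 0,"ty": -3,"tz": 0,"rx": 0,"ry": 0,"rz": 0,"grip": 35},{"tx": 0,"ty": -4,"tz": 0,"rx": 0,"ry": 0,"rz": 0,"grip": 35},{"tx": 0,"ty": -4,"tz": 0,"rx": 0,"ry": 0,"rz": 0,"grip": 35},{"tx": 0,"ty": -3,"tz": -1,"rx": 0,"ry": 0,"rz": 0,"grip": 35},{"tx": 0,"ty": -2,"tz": -2.5,"rx": 0,"ry": 0,"rz": 0,"grip": 35},{"tx": 0,"ty": 0,"tz": -1,"rx": 0,"ry": 0,"rz": 0,"grip": 35},{"tx": 0,"ty": 0,"tz": 0,"rx": 0,"ry": 0,"rz": 0,"grip": 35},{"tx": 0,"ty": 0,"tz": 0,"rx": 0,"ry": 0,"rz": 0,"grip": 35}]}}

```text
t: 21.3
eef_pos: [597.9, -202.8, 254.6]
tcp_rot: [-1.57, 0.0, 1.269]
ft_force: [0.1, 1.2, -0.7]
opening: 0.348
```

Run:
```python
from h import *
snap('wrist','w15');c,im,d=load('w15'); s=env.state(); print(s['eef_pos'],s['ft_force'],s['t'])
o=np.array([595.8,-202.15]);a=np.radians(-17.3);ex=np.array([np.cos(a),np.sin(a)]);ey=np.array([-ex[1],ex[0]])
u,v=proj(c,[[595.8,-202.15,60]])[0].astype(int);print(u,v)
cv2.imwrite('pics/w15c.png',cv2.resize(im[v-80:v+60,u-80:u+80],None,fx=4,fy=4,interpolation=cv2.INTER_CUBIC))
ys,xs=np.mgrid[max(v-100,0):v+70,u-80:u+80]; px=np.c_[xs.ravel(),ys.ravel()]
D=cv2.medianBlur(d,3)
r=rays(c,px)*D[ys.ravel(),xs.ravel()][:,None]; P=c['eye']+r@c['rotation'].T
q=P[:,:2]-o; t=np.c_[q@ex,q@ey,P[:,2]]
for lo in range(-60,32,4):
    m=(t[:,0]>lo)&(t[:,0]<lo+4)&(abs(t[:,1])<18)&(t[:,2]>25)&(t[:,2]<80)
    if m.sum(): print(lo,m.sum(),t[m,1].min().round(1),t[m,1].max().round(1),np.median(t[m,2]).round(1))
m=(np.hypot(t[:,0],t[:,1])<20)&(abs(t[:,1])<17)&(t[:,2]>50);A=np.c_[t[m,:2],np.ones(m.sum())];print('plane',np.linalg.lstsq(A,t[m,2],rcond=None)[0])
h=(abs(t[:,1])<5)&(t[:,2]>58)&(t[:,2]<70);print('handle end x',np.percentile(t[h,0],[.3,1]))
h=(t[:,0]<-34)&(t[:,0]>-50)&(t[:,2]>58)&(t[:,2]<70)&(abs(t[:,1])<12);print('handle y',np.percentile(t[h,1],[1,50,99]))
hsv=cv2.cvtColor(im,cv2.COLOR_BGR2HSV)
am=((hsv[...,0]>5)&(hsv[...,0]<32)&(hsv[...,1]>200)&(hsv[...,2]>150)).astype(np.uint8);w=np.zeros_like(am);w[v-40:v+40,u-40:u+40]=am[v-40:v+40,u-40:u+40]
n,l,stt,ce=cv2.connectedComponentsWithStats(w);i=1+np.argmax(stt[1:,4]);g=at_z(c,[ce[i]],58.5)[0];print(ce[i],stt[i],(g[:2]-o)@ex,(g[:2]-o)@ey)
```

```text
[ 597.53375471 -202.699081    254.19666508] [-0.27541743 -0.48307966 -0.14631941] 21.35
326 212
-52 73 -5.9 5.5 63.5
-48 52 -6.0 5.0 64.9
-44 65 -6.0 5.0 64.9
-40 52 -6.0 5.1 64.9
-36 61 -6.0 5.1 65.0
-32 56 -6.0 5.1 65.0
-28 80 -11.6 11.8 58.0
-24 196 -17.8 17.9 58.1
-20 184 -17.8 17.9 58.6
-16 152 -17.6 17.7 59.0
-12 152 -17.6 17.7 59.3
-8 152 -17.7 17.7 59.2
-4 152 -17.7 17.8 59.2
0 152 -17.8 17.8 59.2
4 166 -17.8 17.9 59.3
8 155 -17.9 17.9 59.4
12 148 -18.0 18.0 59.3
16 146 -18.0 17.1 59.3
20 135 -17.1 17.1 59.2
24 118 -17.1 17.2 58.8
28 243 -18.0 17.9 62.1
plane [-0.29471695  0.30924749 65.25333644]
handle end x [-50.02618991 -49.9979029 ]
handle y [-5.97804218 -0.45949871  5.05405814]
[326.37953556 214.24310595] [ 307  194   41   42 1378] 1.5568538655304467 -0.0973716837467801
```

View pics/w15c.png

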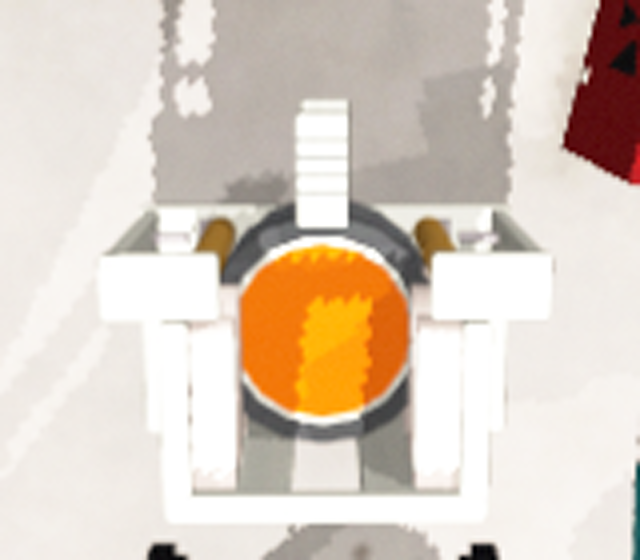

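```bash
sed -i '$d' cas.py
python3 - <<'E'
from cas import *
P1=meas('w10',260,395,140,275); P2=meas('w15',246,406,112,275)
a=np.radians(-17.3);ex=np.array([np.cos(a),np.sin(a)]);ey=np.array([-ex[1],ex[0]])
o=np.array([595.8,-202.15])
for n,P,zl,zh in(('blue w10',P1,30,44),('amber w15',P2,56.5,70),('blue w15',P2,28,44)):
    q=P[:,:2]-o;u=q@ex;v=q@ey
    m=(abs(v)<4)&(P[:,2]>zl)&(P[:,2]<zh)&(u<27); print(n,'handle end/front',np.percentile(u[m],[.3,1,99,99.7]),np.ptp(u[m]),m.sum())
    T=(P[:,2]>98)&(P[:,2]<106)&(np.hypot(u-6,v)<70); print('front block',np.percentile(u[T&(u<0)],[1,99]),'back',np.percentile(u[T&(u>20)],[1,99]), 'lat',np.percentile(v[T&(u<0)],[.5,99.5]))
E
```

```text
w10 table -1.2876282108239252 rect ((601.4727172851562, -203.5740203857422), (94.91899108886719, 59.61009216308594), 72.77188110351562) fit (np.float64(-17.299999999999947), array([ 601.4365616 , -203.52025827]), np.float64(59.28014183438381), np.float64(93.01071685716377)) origin [ 595.70799681 -201.73600903] ztop 100.13095354279096 [ 94.95373177  95.80849835  99.54368393 100.58946126 101.26917503]
w15 table -1.3111883090962806 rect ((601.5402221679688, -203.56314086914062), (94.64568328857422, 60.148311614990234), 72.6590576171875) fit (np.float64(-16.89999999999994), array([ 601.68045311, -203.46411839]), np.float64(59.689834498864), np.float64(92.83601688385096)) origin [ 595.93957161 -201.71990522] ztop 100.1479382452577 [ 94.86693846  95.86432111  99.55686626 100.58611878 101.26342214]
blue w10 handle end/front [-51.54925644 -51.51810018  26.0767979   26.20554903] 77.76188002455889 616
front block [-23.88311732  -0.48711547] back [20.51059854 35.50179353] lat [-46.56772838  47.54382014]
amber w15 handle end/front [-50.47885464 -50.45414227  26.12140662  26.31028756] 76.84510144551707 648
front block [-23.67287222  -0.46997054] back [20.33776019 35.9185157 ] lat [-46.73474547  47.46866265]
blue w15 handle end/front [-51.01321373 -51.01258317 -50.08793238 -50.08728576] 0.9264753285095892 16
front block [-23.67287222  -0.46997054] back [20.33776019 35.9185157 ] lat [-46.73474547  47.46866265]
```

Run:
```python
from h import *
print(env.job_done(), env.state()['t'])
```

```text
the job is handed in; nothing more can be done
the job is handed in; nothing more can be done
```

The amber disc is in the middle slot of the cassette, let go and behind the rollers. I handed the job in at about 21.4 s and got no verdict back.

I drew the disc about 42 mm out of the dock by its flats and set it on the rest. After letting go, I took it again by the handle and slid it in until it was past the rollers and seated.

**Last checks, from the wrist picture after letting go:**
- **Position:** the disc is about 0.3 mm from home along the slot and under 1 mm off sideways. It is level within about 0.02 rad.
- **Height:** its underside is about 1 mm above the slot floor. My two floor estimates differ: about 54.1 mm from the camera and about 54.7 mm from first contact. Both are within the limits.
- **Robot:** the gripper was well clear, with no contact force.

**What disagreed or stayed uncertain:**
- **Raw position reading:** against my first estimate of the cassette's position, the disc read +1 to +1.5 mm along the slot. The cassette's front edge in the same picture was also shifted, by about 0.7 mm. The back stop does not let the disc go further than 0.4 mm past home.
- **Tilt fit:** one plane fit over the disc gave nonsense because cassette points got into it. I judged the tilt from the depth profile instead.
- **Roller push:** I saw only about 2 N going in, not 8 N. The pull inward near home did appear, at about 5 N.
- **Blue disc:** it already drooped at the handle by about 0.15 rad before I began. At the end it was mostly hidden under the amber disc. The part of its handle I could see was within about 0.5 mm of where it was.
- **Bystanders:** I did not measure the vial, power sensor, lens tube or slide box again. The arm and disc stayed clear of them.

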